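# Charge the lamp cells in the pantry

### The arm

A 7-joint arm with a two-finger parallel gripper is mounted at the origin on the work surface. World frame = base frame: x ahead of the robot, y to its left, z up, the work surface at z = 0. Lengths are in m, angles in degrees, forces in N, time in s.
With the tool pointing down it reaches from about 0.425 to 0.875 m from the base axis. Payload 4.7 kg.
Tool frame: the origin (TCP) lies between the finger pads; the fingertips stand 8 mm ahead of it and the grasp point (between the pads) lies 11 mm behind it (env.tip_extent is the distance from the TCP to the fingertips, in m); z points along the fingers, y is the line along which they close (so a half turn about z gives the same grasp; the last joint's range is limited). The gripper opens to 87 mm and grips with 3 to 60 N. Pads are 19 mm wide; open, the fingers measure 117 mm over their backs; the gripper's body (75 mm by 190 mm) begins 51 mm behind the grasp point.
Start: joints at [-75.625, 18.392, -4.016, 83.108, 1.295, 78.541, -3.26], TCP at [0.153, 0.632, 0.231] pointing down, gripper open.
Joint ranges: [-163.93, 163.93], [-17.29, 119.83], [-79.2, 71.16], [3.27, 140.29], [-89.18, 269.18], [5.43, 117.66], [-154.24, 154.24]. Speed limits (degrees/s): [147.25, 147.25, 180, 180, 180, 180, 180].

### API

Orientations are given as [roll, pitch, yaw] about the fixed x, y, z axes, in that order (R = Rz(yaw) Ry(pitch) Rx(roll)).
In Python, from cell import sensors, vision, workorder, env gives the robot as it stands.
- The arm moves only by the tool drive_tool, never from a script. Its argument "moves" is a list of rows, each an object of numbers: "x", "y", "z": the shift along the tool's x, y, z in mm; "rx", "ry", "rz": the turn, a rotation vector about the tool's x, y, z in rad; "fingers": the closure, from -1 (fully open) to 1 (shut). In form: [{"x": .., "y": .., "z": .., "rx": .., "ry": .., "rz": .., "fingers": ..}, ...]. A call has 1 to 20 rows; each row is the pose to reach, as a shift and turn from the pose commanded when the call began, along the tool's axes at that moment; what a row does not reach only later rows make up. A row lasts 1/8 s, in which the tool goes at most 62.5 mm and 10.7 degrees, less where a joint would pass 70% of its speed; a pose out of reach is approached as far as the arm can. A call with a gripper value outside its range is refused whole. The fingers move at their own pace and stop on an object; "force" is the grip in N (left out, the last holds). Time passes only in rows, so rows that repeat a pose let the fingers close. It gives the time, the measured TCP pose, the force, the opening and the grip force at its end, in the units of the state.
- sensors.get_obs(): the state, without advancing time (a new reading comes with each control period).
- vision.read_camera(name): name is "scene" or "side" or "wrist"; returns a dict with "image" (400x640x3 uint8, red, green, blue), "fx", "fy", "cx", "cy" (pixels), "R" (3x3) and "t" (3): a world point X has camera coordinates R X + t. Camera axes: x right, y down, z forward; pixel columns grow to the right and rows downward; lengths in m; the calibration is good to about 2 mm. A picture is of the moment at which its call begins. There is no depth.
- workorder.sign_off(): hands the job in; it is judged then, once.
The state is a dict: "time_s": time; "qpos": joint angles; "joint_velocities": joint speeds; "effort": joint torques, N m; "tool_pos": TCP position; "tool_rot": TCP orientation; "force": force on the tool from outside, world axes, zero at the start; "wrist_torque": the same for the moment, N m; "grip_width": finger opening in m; "grasp_force": force on a finger pad.
Only numpy, scipy, OpenCV 4.12 (cv2) and the standard library are available. Lean on these libraries where they do the work, as an engineer would, in place of code of your own. Each camera call takes 0.05 s, during which the arm holds its last target. There are 200 camera calls.

### The job

Take the blue dust cover off the charger and hang it astride the rail, about the middle of the bar. Then load every lamp cell on the counter into a bay of its own: minus end pushed against the coil spring contact, red plus end dropped in behind the lip, lying fully down. Last, start the timer: pull the dial out, turn it clockwise until its white pointer is on the green mark, and push it back in; leave the other things on the counter where they are.

Things in the scene. Friction and masses are not known exactly. Their poses are not given: they have to be found in the camera images.
- charger: white fixed charger. Origin on the counter under the middle of the row of bays; x along the bays, y across, z up. Base 14 mm thick (its top is the bay floor), x -104 to 60, y -142 to 142 mm. Four open bays at y -102, -34, 34, 102 mm. Grey spring housing x -103 to -65 mm, top 44 mm above the floor. Pod with the dial at y 144 to 244 mm, 34 mm high, dial axis at x -15, y 194 mm
- lip_mid (a point): top middle of the fixed lip across the +x end of all bays, x 45 to 55 mm in the charger's frame, 20 mm above the bay floor; red crosses on it mark the plus end. An empty bay is 6 mm shorter than a cell, so the spring must be pushed back before the plus end can drop in behind the lip
- cover: blue metal dust cover, an upside-down trough 200 mm long (its y), top plate 34 mm wide (x), 3 mm thick, legs splaying to 48 mm at the feet; inside 31 mm wide at the top, 45 at the feet. Wooden grip on top, 16 mm in x, 60 in y, 3 to 39 mm above the origin. Origin: middle of the top plate's underside, 60 mm above the feet. 0.2 kg. Starts astride the bays, standing on their floor
- rail: steel stand with a horizontal round bar 12 mm thick, 300 mm long along its y, between two posts; bar axis 130 mm above the counter; fixed. Origin on the counter under the bar's middle, z up; the hung cover's origin rests 136 mm above it
- dial_pull (a joint): how far the black dial is pulled up out of the pod, m: 0 pushed in, 0.012 fully out. It stays where it is left; pulling takes 6 to 8 N, pushing in 1 to 3 N. Pushed in, a clutch holds it against turning; pulled out it turns lightly
- dial_turn (a joint): angle of the dial, rad, growing clockwise seen from above, 0 to 2.4. At 0 its white pointer points to the charger's -x; the large green mark is at 1.40
- dial_grip (a point): point on the dial's vertical axis, in the upper part of its bar grip (14 mm thick, 48 mm long, top 14 mm above this point, bottom of the bar 20 mm below it, where it stands on a round flange of 52 mm diameter); x of the point lies along the bar and the white pointer is at its -x end. It moves with the dial
- contact2 (a joint): coil spring contact at the -x end of bay 2 (the other bays have the same): how far its flat steel plate (26 mm wide, 2 to 46 mm above the bay floor) is pushed back towards -x, m. 0 empty, plate face then at charger x = -39 mm; 0.006 with a cell seated; 0.018 at most; 1.5 N at first and 0.3 N more per mm
- bay1 (a point): where the centre of a seated cell lies in bay 1, 17 mm above the bay floor (31 mm above the counter); axes as the charger's (plus end to +x). Guide blocks 12 mm high beside the bays' ends, at x -45 to -30 and 30 to 45 mm, leave each bay 40 mm wide there; from x -30 to 30 mm the floor is open right across, for the fingers
- bay2 (a point): where the centre of a seated cell lies in bay 2, 17 mm above the bay floor (31 mm above the counter); axes as the charger's (plus end to +x)
- bay3 (a point): where the centre of a seated cell lies in bay 3, 17 mm above the bay floor (31 mm above the counter); axes as the charger's (plus end to +x)
- bay4 (a point): where the centre of a seated cell lies in bay 4, 17 mm above the bay floor (31 mm above the counter); axes as the charger's (plus end to +x)
- cell_a: rechargeable lamp cell, 90 mm long, a blue-grey barrel 34 mm in diameter with square end collars 34 x 34 x 14 mm (so that it does not roll), the plus collar red with a brass button, the minus collar black; 0.16 kg. Origin at its centre, 17 mm above what it lies on; its x runs lengthwise to the plus end. May be absent
- cell_a_plus (a point): middle of the plus end face of cell_a
- cell_b: rechargeable lamp cell, 90 mm long, a blue-grey barrel 34 mm in diameter with square end collars 34 x 34 x 14 mm (so that it does not roll), the plus collar red with a brass button, the minus collar black; 0.16 kg. Origin at its centre, 17 mm above what it lies on; its x runs lengthwise to the plus end. May be absent
- cell_b_plus (a point): middle of the plus end face of cell_b
- cell_c: rechargeable lamp cell, 90 mm long, a blue-grey barrel 34 mm in diameter with square end collars 34 x 34 x 14 mm (so that it does not roll), the plus collar red with a brass button, the minus collar black; 0.16 kg. Origin at its centre, 17 mm above what it lies on; its x runs lengthwise to the plus end. May be absent
- cell_c_plus (a point): middle of the plus end face of cell_c
- cell_d: rechargeable lamp cell, 90 mm long, a blue-grey barrel 34 mm in diameter with square end collars 34 x 34 x 14 mm (so that it does not roll), the plus collar red with a brass button, the minus collar black; 0.16 kg. Origin at its centre, 17 mm above what it lies on; its x runs lengthwise to the plus end. May be absent
- cell_d_plus (a point): middle of the plus end face of cell_d
- mug: white mug, 76 mm wide, 85 mm high, handle at its +y; a bystander, origin at the centre of its underside
- tin: small tin with a pale label, 66 mm wide, 110 mm high; a bystander, origin at the centre of its underside
- jar: amber jar, 70 mm wide, 100 mm high; a bystander, origin at the centre of its underside
- bowl: blue bowl, 120 mm wide, 50 mm high; a bystander, origin at the centre of its underside
Not all that is in view belongs to the job. Leave any orange look-alike of the cell_b alone. What is shaped like the cell_a but brown is not meant.

How it is judged:
By the outcome, as a careful person would: the job done as asked, in the order asked, and still so for the second after the job is handed in, with the robot touching nothing.
Of cell_a, cell_b, cell_c, cell_d only 3 to 4 are there at a start; the rules pass over those that are not, and their reading is None.
At some moment in a run one of cell_a, cell_b, cell_c, cell_d may be knocked a few centimetres aside while the robot is not near it.
Once in a run the grip may slacken for a moment while it holds something.
It also fails if it takes over 208 s, if anything falls off the work surface, if the arm or the gripper's body presses on something with over 40 N, if the wrist force passes 120 N, or if a joint passes its speed limit or range.

## Working session

There is one attempt and no reset: what is moved stays moved. The work goes in short steps, Python scripts to look and compute and a tool call to move; the robot and the scene stay as the last step left them, time stands still between calls to the robot, and variables do not carry over. Pictures are saved under pics/ and viewed, at most 14 in all, crops included, and the job is handed in when it is done.

Besides the shell and the picture viewer there is one more tool, called after ">>>" as name(argument=value, ...) on one line, values as JSON. drive_tool: Moves the arm, as the interface text tells. Its arguments: {"type":"object","properties":{"moves":{"type":"array"},"force":{"type":"number"}},"required":["moves"]}

```bash
ls; mkdir -p pics
cat > h.py <<'E'
import numpy as np, cv2
from cell import sensors, vision, workorder, env
def shot(name, fn):
    c=vision.read_camera(name); cv2.imwrite('pics/'+fn,cv2.cvtColor(c['image'],cv2.COLOR_RGB2BGR)); return c
def ray(c,u,v,z):
    R=np.array(c['R']);t=np.array(c['t']); o=-R.T@t
    d=R.T@np.array([(u-c['cx'])/c['fx'],(v-c['cy'])/c['fy'],1]); return o+d*(z-o[2])/d[2]
def proj(c,X):
    p=np.array(c['R'])@np.array(X)+np.array(c['t']); return np.array([c['fx']*p[0]/p[2]+c['cx'],c['fy']*p[1]/p[2]+c['cy']])
E
python3 - <<'E'
from h import *
for n in ['scene','side','wrist']:
    c=shot(n,n+'0.png'); np.savez('pics/'+n+'0.npz',**c); R=np.array(c['R']);print(n,c['fx'],(-R.T@c['t']).round(3),R[2].round(2))
o=sensors.get_obs();print(o)
E
```

```text
pics
scene 475.5860398400352 [ 0.994 -0.79   1.405] [-0.28  0.49 -0.83]
side 507.16204136259256 [ 0.421 -1.266  1.098] [ 0.07  0.77 -0.64]
wrist 278.96509909830263 [0.078 0.65  0.384] [ 0.27 -0.07 -0.96]
{'time_s': 0.15, 'qpos': array([-75.62374858,  18.42966533,  -4.01446038,  83.1563965 ,
         1.29440462,  78.5398942 ,  -3.25974416]), 'joint_velocities': array([-0.1460344 , -0.17340536, -0.09497389, -0.27195884, -0.07583402,
        0.00299079,  0.04044832]), 'effort': array([-7.13319496e-04, -4.91794825e+01, -4.05140799e-01, -3.12878144e+01,
       -6.40497054e-02,  4.03087051e-02,  8.76055537e-05]), 'tool_pos': array([0.15245668, 0.63147617, 0.22972996]), 'tool_rot': array([-1.79919217e+02,  4.63262593e-03,  1.66432212e+02]), 'force': array([ 0.59254939, -0.44619509, -0.09669791]), 'wrist_torque': array([-0.01964755,  0.01989529,  0.02256127]), 'grasp_force': 0.0, 'grip_width': 0.0871666196446393}
```

View pics/scene0.png

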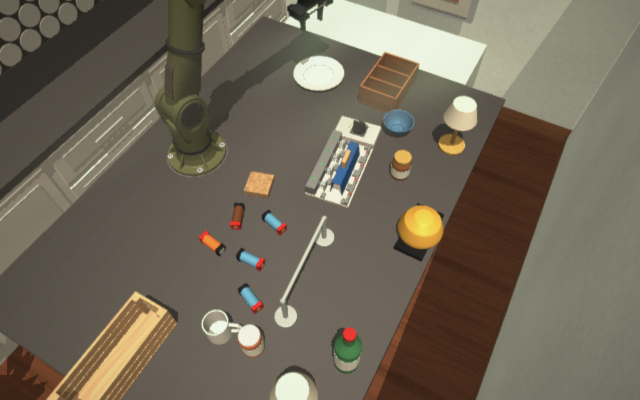

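View pics/side0.png

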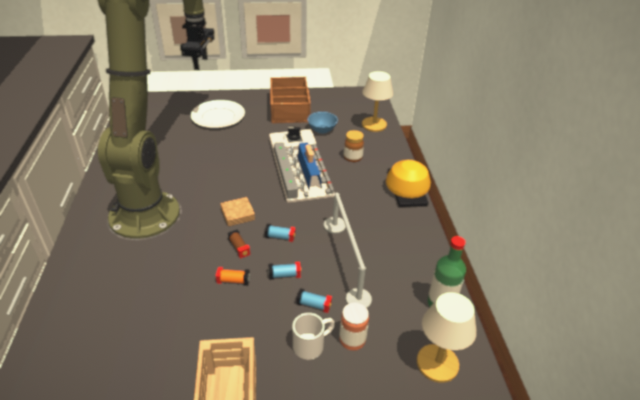

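The scene view shows the charger around (342,165) with the blue cover at (346,168) and the dial at (358,128). The rail runs from (323,222) to (284,302). The blue cells are near (275,222), (251,259) and (251,298). The look-alikes are orange at (212,243) and brown at (237,216). Next I'll zoom in.

Run:
```python
import cv2
a=cv2.imread('pics/scene0.png'); cv2.imwrite('pics/c1.png',cv2.resize(a[105:215,290:410],None,fx=5,fy=5,interpolation=cv2.INTER_CUBIC))
cv2.imwrite('pics/c2.png',cv2.resize(a[200:330,200:350],None,fx=4.6,fy=4.6,interpolation=cv2.INTER_CUBIC))
```

```text
(no output)
```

View pics/c1.png

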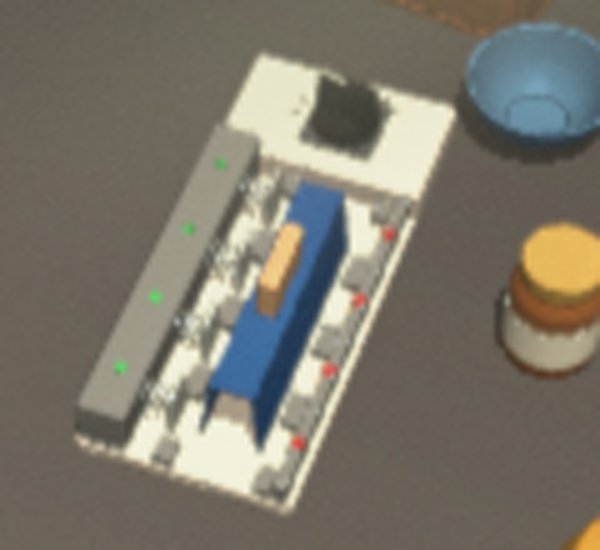

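View pics/c2.png

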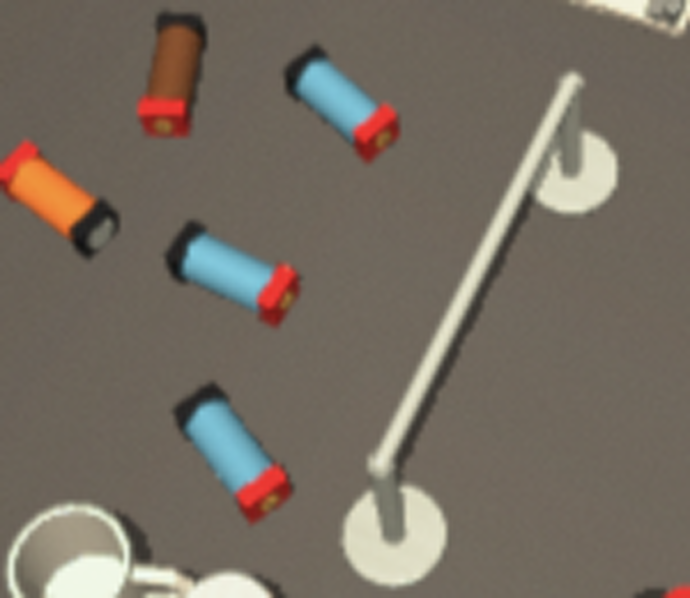

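The charger crop shows the red crosses at (389,233), (360,300), (330,370) and (298,442), and the cover's top-plate corners near (305,183), (345,190), (254,395) and (210,383). The lower crop shows three blue cells with their red plus ends facing lower right, and the bar running from (572,78) to (380,465).

```bash
cat >> h.py <<'E'
from scipy.optimize import least_squares
def load(n): 
    d=np.load('pics/'+n+'.npz'); return {k:d[k] for k in d}
def T(p,P):
    c,s=np.cos(p[2]),np.sin(p[2]); P=np.atleast_2d(P)/1000.
    return np.c_[p[0]+c*P[:,0]-s*P[:,1],p[1]+s*P[:,0]+c*P[:,1],P[:,2]]
def fit(obs,p0):
    f=lambda p:np.concatenate([proj(c,X)-uv for c,P,UV in obs for X,uv in zip(T(p,P),UV)])
    r=least_squares(f,p0,loss='soft_l1'); return r.x,r.fun.reshape(-1,2)
E
python3 - <<'E'
from h import *
c=load('scene0')
z1=lambda L:(np.array(L)+.5)/5-.5+[290,105]
z2=lambda L:(np.array(L)+.5)/4.6-.5+[200,200]
ch=fit([(c,[[50,102,34],[50,34,34],[50,-34,34],[50,-102,34],[60,-142,14],[-104,-142,0]],z1([[389,233],[360,300],[330,370],[298,442],[293,508],[78,442]]))],[.65,.1,0])
print('charger',ch[0],np.degrees(ch[0][2]));print(ch[1].round(1).tolist())
co=fit([(c,[[-17,100,77],[17,100,77],[17,-100,77],[-17,-100,77]],z1([[304,182],[346,192],[255,396],[210,385]]))],ch[0])
print('cover',co[0],np.degrees(co[0][2]));print(co[1].round(1).tolist())
a,b=[ray(c,*u,.130) for u in z2([[572,78],[380,465]])]
print('rail',a,b,(a+b)/2,np.linalg.norm(a-b),np.degrees(np.arctan2(*(a-b)[1::-1]))-90)
for m,pl in [((316,55),(384,130)),((192,248),(282,292)),((203,402),(266,490))]:
    A,B=[ray(c,*u,.03) for u in z2([m,pl])]; print('cell',((A+B)/2).round(3),np.degrees(np.arctan2(*(B-A)[1::-1])).round(1),np.linalg.norm(B-A))
print('dial',T(ch[0],[-15,194,0]))
s=load('side0');cc=ray(s,291,136,.06);print(cc)
E
```

```text
charger [0.54752657 0.18386559 0.12818144] 7.344255413892715
[[0.3, -0.0], [0.2, -0.1], [0.1, -0.2], [0.1, -0.1], [-0.3, -0.4], [-0.4, 1.0]]
cover [0.54909054 0.17601421 0.13981414] 8.010760152292228
[[-0.1, -0.5], [0.2, -0.0], [0.1, 0.5], [-0.2, -0.1]]
rail [ 0.6083138  -0.09200198  0.13      ] [ 0.6398435  -0.39476448  0.13      ] [ 0.62407865 -0.24338323  0.13      ] 0.3043998220250284 5.94535303721311
cell [ 0.44  -0.127  0.03 ] -21.5 0.08450995240573878
cell [ 0.448 -0.289  0.03 ] 1.4 0.0745552602541777
cell [ 0.52  -0.399  0.03 ] -23.8 0.07827330820743982
dial [[0.50785047 0.37435655 0.        ]]
[0.49166183 0.33617655 0.06      ]
```

```bash
cat >> h.py <<'E'
def wrap(a): return (a+180)%360-180
def mv(*tg):
    """targets (x,y,z,yaw) -> shifts in tool axes from the measured pose"""
    o=sensors.get_obs(); p=o['tool_pos']; y0=o['tool_rot'][2]; a=np.radians(y0)
    tx=np.array([np.cos(a),np.sin(a)]); ty=np.array([np.sin(a),-np.cos(a)])
    print('at',p.round(4),np.round(o['tool_rot'],2),'q7',o['qpos'][6].round(1),'F',o['force'].round(1),'w',round(o['grip_width'],4),'t',round(o['time_s'],2))
    for x,y,z,w in tg:
        d=np.array([x,y])-p[:2]
        print('x %.1f y %.1f z %.1f rz %.3f'%(1e3*d@tx,1e3*d@ty,-1e3*(z-p[2]),-np.radians(wrap(w-y0))))
E
python3 - <<'E'
from h import *
mv((.549,.176,.30,98))
E
```

```text
at [0.1525 0.6315 0.2297] [-179.92    0.    166.43] q7 -3.3 F [ 0.6 -0.4 -0.1] w 0.0872 t 0.15
x -492.3 y -349.7 z -70.3 rz 1.194
```

>>> drive_tool(moves=[{"x":-492,"y":-350,"z":-70,"rz":1.194,"fingers":-1},{"x":-492,"y":-350,"z":-70,"rz":1.194},{"x":-492,"y":-350,"z":-70,"rz":1.194},{"x":-492,"y":-350,"z":-70,"rz":1.194},{"x":-492,"y":-350,"z":-70,"rz":1.194},{"x":-492,"y":-350,"z":-70,"rz":1.194},{"x":-492,"y":-350,"z":-70,"rz":1.194},{"x":-492,"y":-350,"z":-70,"rz":1.194},{"x":-492,"y":-350,"z":-70,"rz":1.194},{"x":-492,"y":-350,"z":-70,"rz":1.194},{"x":-492,"y":-350,"z":-70,"rz":1.194},{"x":-492,"y":-350,"z":-70,"rz":1.194},{"x":-492,"y":-350,"z":-70,"rz":1.194},{"x":-492,"y":-350,"z":-70,"rz":1.194}])

```text
invalid input at $.moves[0]: expected keys x, y, z, rx, ry, rz, fingers
```

Run:
```python
from h import *
c=shot('wrist','w1.png'); np.savez('pics/w1.npz',**c)
mv((.549,.176,.15,98),(.549,.176,.089,98))
o=sensors.get_obs();R=np.array(c['R']);print((-R.T@c['t'])-o['tool_pos'])
i=cv2.imread('pics/w1.png')
```

```text
at [0.1524 0.6316 0.2299] [-179.93    0.    166.44] q7 -3.3 F [ 0.1 -0.  -0.2] w 0.0871 t 0.2
x -492.3 y -349.8 z 79.9 rz 1.194
x -492.3 y -349.8 z 140.9 rz 1.194
[-0.07427261  0.0187281   0.1546507 ]
```

View pics/w1.png

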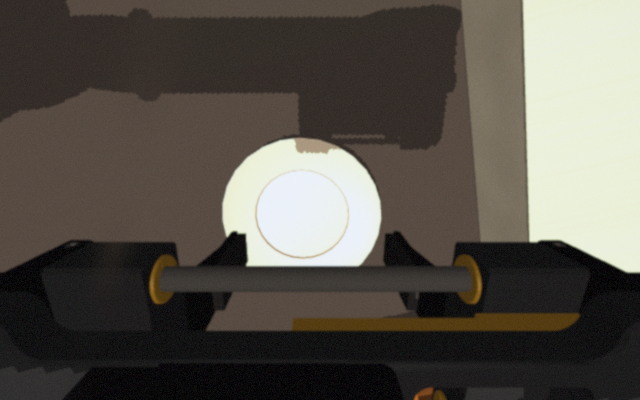

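The move was refused because every key is required. The wrist picture shows only the plate. I'll send it again in full.

>>> drive_tool(moves=[{"x":-492,"y":-350,"z":-70,"rx":0,"ry":0,"rz":1.194,"fingers":-1},{"x":-492,"y":-350,"z":-70,"rx":0,"ry":0,"rz":1.194,"fingers":-1},{"x":-492,"y":-350,"z":-70,"rx":0,"ry":0,"rz":1.194,"fingers":-1},{"x":-492,"y":-350,"z":-70,"rx":0,"ry":0,"rz":1.194,"fingers":-1},{"x":-492,"y":-350,"z":-70,"rx":0,"ry":0,"rz":1.194,"fingers":-1},{"x":-492,"y":-350,"z":-70,"rx":0,"ry":0,"rz":1.194,"fingers":-1},{"x":-492,"y":-350,"z":-70,"rx":0,"ry":0,"rz":1.194,"fingers":-1},{"x":-492,"y":-350,"z":-70,"rx":0,"ry":0,"rz":1.194,"fingers":-1},{"x":-492,"y":-350,"z":-70,"rx":0,"ry":0,"rz":1.194,"fingers":-1},{"x":-492,"y":-350,"z":-70,"rx":0,"ry":0,"rz":1.194,"fingers":-1},{"x":-492,"y":-350,"z":-70,"rx":0,"ry":0,"rz":1.194,"fingers":-1},{"x":-492,"y":-350,"z":-70,"rx":0,"ry":0,"rz":1.194,"fingers":-1},{"x":-492,"y":-350,"z":-70,"rx":0,"ry":0,"rz":1.194,"fingers":-1},{"x":-492,"y":-350,"z":-70,"rx":0,"ry":0,"rz":1.194,"fingers":-1}])

```text
time_s: 1.95
tool_pos: [0.548, 0.1775, 0.3005]
tool_rot: [-180.0, -0.0, 98.2]
force: [-0.6, -0.2, -0.0]
grip_width: 0.0866
grasp_force: 0.0
```

Run:
```python
from h import *
c=shot('wrist','w2.png'); np.savez('pics/w2.npz',**c)
mv((.549,.176,.13,98),(.549,.176,.089,98))
```

```text
at [0.5481 0.1773 0.3005] [-1.7999e+02 -2.0000e-02  9.8130e+01] q7 -9.4 F [-0.2 -0.6 -0.3] w 0.0867 t 2.0
x -1.4 y 0.7 z 170.5 rz 0.002
x -1.4 y 0.7 z 211.5 rz 0.002
```

View pics/w2.png

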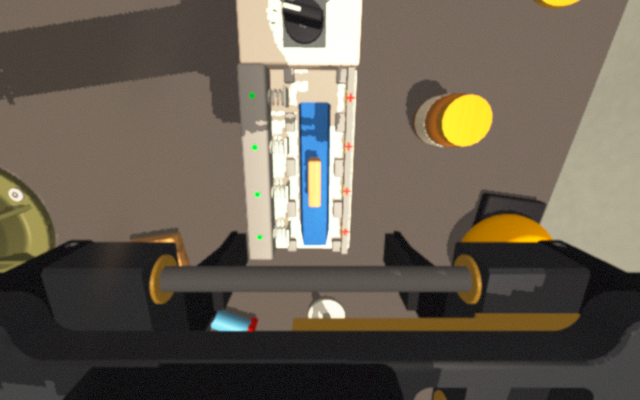

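The wrist view shows the crosses at (350,98), (348,146), (346,191) and (345,232). The grip spans (309–320, 159–206), and the top-plate corners are at (301,103), (328,103), (326,244) and (302,244). The pointer is at the dial's left.

Run:
```python
from h import *
c=load('scene0');w=load('w2')
z1=lambda L:(np.array(L)+.5)/5-.5+[290,105]
cr=[[50,102,34],[50,34,34],[50,-34,34],[50,-102,34]]
uw=[[350,98],[348,146],[346,191],[345,232]]
print(fit([(w,cr,uw)],[.65,.1,0]))
ch=fit([(c,cr,z1([[389,233],[360,300],[330,370],[298,442]])),(w,cr,uw)],[.65,.1,0]);print(ch[0].tolist(),np.degrees(ch[0][2]));print(ch[1].round(1).tolist())
P=[[-17,100,77],[17,100,77],[17,-100,77],[-17,-100,77]]
print(fit([(w,P,[[301,103],[328,103],[326,244],[302,244]])],ch[0]))
co=fit([(c,P,z1([[304,182],[346,192],[255,396],[210,385]])),(w,P,[[301,103],[328,103],[326,244],[302,244]])],ch[0])
print('cover',co[0],np.degrees(co[0][2]),co[1].round(1).tolist())
print('grip',ray(w,315,182,.113))
```

```text
(array([0.54722893, 0.18338652, 0.13644318]), array([[-0.11168975, -0.09203946],
       [ 0.02472677,  0.57475584],
       [ 0.32584657, -0.05961416],
       [-0.229241  , -0.44907574]]))
[0.5472003173696316, 0.1833376288447448, 0.13590763074522672] 7.786933645323918
[[0.0, -0.1], [0.1, -0.1], [0.0, -0.2], [0.2, -0.0], [-0.1, -0.0], [0.0, 0.6], [0.3, -0.0], [-0.3, -0.4]]
(array([0.54814298, 0.17691829, 0.13773071]), array([[ 0.20865908, -0.83217615],
       [-0.21020292, -0.70974147],
       [-0.52267786,  1.41346494],
       [ 0.52562556,  1.32961168]]))
cover [0.54827484 0.17679278 0.13836772] 7.9278862835256785 [[-0.2, -0.7], [0.2, -0.2], [-0.1, 0.3], [-0.3, -0.3], [0.2, -0.7], [-0.2, -0.6], [-0.4, 1.5], [0.6, 1.4]]
grip [0.54865975 0.18071103 0.113     ]
```

>>> drive_tool(moves=[{"x":0,"y":0,"z":60,"rx":0,"ry":0,"rz":0,"fingers":-1},{"x":0,"y":0,"z":110,"rx":0,"ry":0,"rz":0,"fingers":-1},{"x":0,"y":0,"z":150,"rx":0,"ry":0,"rz":0,"fingers":-1},{"x":0,"y":0,"z":180,"rx":0,"ry":0,"rz":0,"fingers":-1},{"x":0,"y":0,"z":200,"rx":0,"ry":0,"rz":0,"fingers":-1},{"x":0,"y":0,"z":210,"rx":0,"ry":0,"rz":0,"fingers":-1},{"x":0,"y":0,"z":210,"rx":0,"ry":0,"rz":0,"fingers":1},{"x":0,"y":0,"z":210,"rx":0,"ry":0,"rz":0,"fingers":1},{"x":0,"y":0,"z":210,"rx":0,"ry":0,"rz":0,"fingers":1},{"x":0,"y":0,"z":210,"rx":0,"ry":0,"rz":0,"fingers":1},{"x":0,"y":0,"z":210,"rx":0,"ry":0,"rz":0,"fingers":1},{"x":0,"y":0,"z":210,"rx":0,"ry":0,"rz":0,"fingers":1}], force=40)

```text
time_s: 3.5
tool_pos: [0.5487, 0.1762, 0.0907]
tool_rot: [180.0, -0.0, 98.0]
force: [0.2, 0.4, -0.8]
grip_width: 0.0351
grasp_force: 0.0
```

Still closing. I'll wait, then lift.

>>> drive_tool(moves=[{"x":0,"y":0,"z":0,"rx":0,"ry":0,"rz":0,"fingers":1},{"x":0,"y":0,"z":0,"rx":0,"ry":0,"rz":0,"fingers":1},{"x":0,"y":0,"z":0,"rx":0,"ry":0,"rz":0,"fingers":1},{"x":0,"y":0,"z":0,"rx":0,"ry":0,"rz":0,"fingers":1},{"x":0,"y":0,"z":0,"rx":0,"ry":0,"rz":0,"fingers":1},{"x":0,"y":0,"z":0,"rx":0,"ry":0,"rz":0,"fingers":1},{"x":0,"y":0,"z":-25,"rx":0,"ry":0,"rz":0,"fingers":1},{"x":0,"y":0,"z":-60,"rx":0,"ry":0,"rz":0,"fingers":1},{"x":0,"y":0,"z":-100,"rx":0,"ry":0,"rz":0,"fingers":1},{"x":0,"y":0,"z":-150,"rx":0,"ry":0,"rz":0,"fingers":1},{"x":0,"y":0,"z":-190,"rx":0,"ry":0,"rz":0,"fingers":1},{"x":0,"y":0,"z":-190,"rx":0,"ry":0,"rz":0,"fingers":1}])

```text
time_s: 5.0
tool_pos: [0.5506, 0.1766, 0.2843]
tool_rot: [179.6, -0.1, 98.0]
force: [0.6, 0.0, -2.9]
grip_width: 0.0158
grasp_force: 39.9
```

Run:
```python
from h import *
c=shot('wrist','w3.png'); np.savez('pics/w3.npz',**c)
mv((.624,-.243,.280,96),(.624,-.243,.1525,96))
```

```text
at [0.5493 0.1763 0.2817] [ 1.7985e+02 -5.0000e-02  9.8020e+01] q7 -9.2 F [ 0.3  0.6 -3.3] w 0.0157 t 5.05
x -425.6 y 15.5 z 1.7 rz 0.035
x -425.6 y 15.5 z 129.2 rz 0.035
```

>>> drive_tool(moves=[{"x":-20,"y":0,"z":0,"rx":0,"ry":0,"rz":0.0,"fingers":1},{"x":-55,"y":2,"z":0,"rx":0,"ry":0,"rz":0.0,"fingers":1},{"x":-95,"y":4,"z":0,"rx":0,"ry":0,"rz":0.01,"fingers":1},{"x":-140,"y":5,"z":0,"rx":0,"ry":0,"rz":0.01,"fingers":1},{"x":-185,"y":7,"z":0,"rx":0,"ry":0,"rz":0.02,"fingers":1},{"x":-230,"y":9,"z":0,"rx":0,"ry":0,"rz":0.02,"fingers":1},{"x":-275,"y":11,"z":0,"rx":0,"ry":0,"rz":0.03,"fingers":1},{"x":-320,"y":13,"z":0,"rx":0,"ry":0,"rz":0.035,"fingers":1},{"x":-360,"y":14,"z":0,"rx":0,"ry":0,"rz":0.035,"fingers":1},{"x":-395,"y":15,"z":0,"rx":0,"ry":0,"rz":0.035,"fingers":1},{"x":-415,"y":15,"z":0,"rx":0,"ry":0,"rz":0.035,"fingers":1},{"x":-425,"y":15,"z":0,"rx":0,"ry":0,"rz":0.035,"fingers":1},{"x":-425,"y":15,"z":0,"rx":0,"ry":0,"rz":0.035,"fingers":1},{"x":-425,"y":15,"z":0,"rx":0,"ry":0,"rz":0.035,"fingers":1}])

```text
time_s: 6.8
tool_pos: [0.6232, -0.2407, 0.2805]
tool_rot: [180.0, -0.1, 96.1]
force: [-0.8, 0.3, -1.8]
grip_width: 0.0158
grasp_force: 40.0
```

Run:
```python
from h import *
s0=load('side0');print(ray(s0,337,197,.13),ray(s0,362,269,.13))
a=shot('side','s1.png');b=shot('wrist','w4.png');np.savez('pics/w4.npz',**b)
cv2.imwrite('pics/m1.png',np.vstack([cv2.resize(cv2.imread('pics/s1.png')[120:330,220:480],(520,420))[:300],cv2.resize(cv2.imread('pics/w4.png')[:,:],(520,300))]))
mv((.624,-.243,.280,96),(.624,-.243,.1525,96))
```

```text
[ 0.60711127 -0.11251843  0.13      ] [ 0.6362856  -0.40231599  0.13      ]
at [ 0.6233 -0.2409  0.2807] [ 1.7997e+02 -5.0000e-02  9.6150e+01] q7 35.3 F [ 0.2  0.5 -2.2] w 0.0154 t 6.9
x -2.2 y 0.5 z 0.7 rz 0.003
x -2.2 y 0.5 z 128.2 rz 0.003
```

View pics/m1.png

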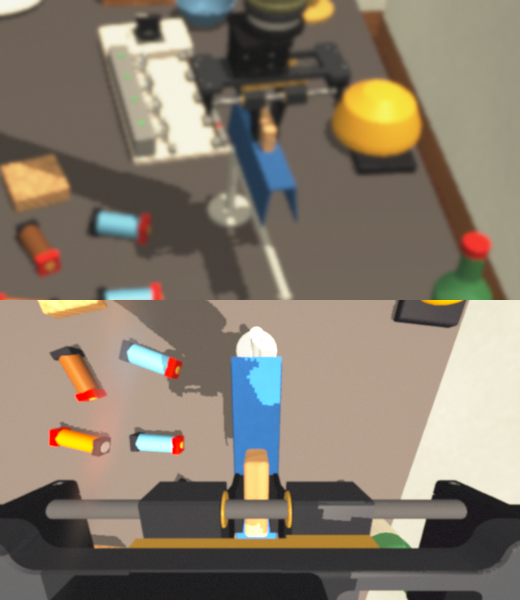

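The cover is held level over the bar and in line with the post. I'll lower it.

>>> drive_tool(moves=[{"x":-6,"y":1,"z":30,"rx":0,"ry":0,"rz":0,"fingers":1},{"x":-6,"y":1,"z":60,"rx":0,"ry":0,"rz":0,"fingers":1},{"x":-6,"y":1,"z":85,"rx":0,"ry":0,"rz":0,"fingers":1},{"x":-6,"y":1,"z":105,"rx":0,"ry":0,"rz":0,"fingers":1},{"x":-6,"y":1,"z":118,"rx":0,"ry":0,"rz":0,"fingers":1},{"x":-6,"y":1,"z":125,"rx":0,"ry":0,"rz":0,"fingers":1},{"x":-6,"y":1,"z":127,"rx":0,"ry":0,"rz":0,"fingers":1},{"x":-6,"y":1,"z":127,"rx":0,"ry":0,"rz":0,"fingers":1},{"x":-6,"y":1,"z":127,"rx":0,"ry":0,"rz":0,"fingers":1}])

```text
time_s: 8.02
tool_pos: [0.6249, -0.2486, 0.1543]
tool_rot: [179.9, 0.0, 96.0]
force: [-0.5, 0.2, -1.6]
grip_width: 0.0156
grasp_force: 40.0
```

Still carrying its weight, so I'll ease down a bit more.

>>> drive_tool(moves=[{"x":0,"y":0,"z":1,"rx":0,"ry":0,"rz":0,"fingers":1},{"x":0,"y":0,"z":2,"rx":0,"ry":0,"rz":0,"fingers":1},{"x":0,"y":0,"z":2,"rx":0,"ry":0,"rz":0,"fingers":1},{"x":0,"y":0,"z":2,"rx":0,"ry":0,"rz":0,"fingers":1}])

```text
time_s: 8.52
tool_pos: [0.6247, -0.2485, 0.1526]
tool_rot: [179.9, 0.0, 96.0]
force: [-2.1, 0.9, 4.7]
grip_width: 0.0157
grasp_force: 40.0
```

>>> drive_tool(moves=[{"x":0,"y":0,"z":0,"rx":0,"ry":0,"rz":0,"fingers":-0.4},{"x":0,"y":0,"z":0,"rx":0,"ry":0,"rz":0,"fingers":-0.4},{"x":0,"y":0,"z":0,"rx":0,"ry":0,"rz":0,"fingers":-0.4},{"x":0,"y":0,"z":0,"rx":0,"ry":0,"rz":0,"fingers":-0.4},{"x":0,"y":0,"z":-15,"rx":0,"ry":0,"rz":0,"fingers":-0.4},{"x":0,"y":0,"z":-40,"rx":0,"ry":0,"rz":0,"fingers":-0.4},{"x":0,"y":0,"z":-80,"rx":0,"ry":0,"rz":0,"fingers":-1},{"x":0,"y":0,"z":-120,"rx":0,"ry":0,"rz":0,"fingers":-1},{"x":0,"y":0,"z":-150,"rx":0,"ry":0,"rz":0,"fingers":-1},{"x":0,"y":0,"z":-150,"rx":0,"ry":0,"rz":0,"fingers":-1}])

```text
time_s: 9.78
tool_pos: [0.6255, -0.2495, 0.3058]
tool_rot: [179.7, 0.2, 96.0]
force: [-0.6, 0.1, -0.1]
grip_width: 0.0852
grasp_force: 0.0
```

Run:
```python
from h import *
b=shot('side','s2.png');c=shot('scene','sc2.png');b=shot('wrist','w5.png');np.savez('pics/w5.npz',**b);np.savez('pics/sc2.npz',**c)
f=lambda n,r,s:cv2.resize(cv2.imread(n)[r],s,interpolation=cv2.INTER_CUBIC)
cv2.imwrite('pics/m2.png',np.vstack([np.hstack([f('pics/s2.png',np.s_[180:330,210:410],(400,300)),f('pics/sc2.png',np.s_[200:330,190:350],(400,300))]),f('pics/w5.png',np.s_[0:240],(800,300))]))
mv((.48,-.20,.35,60))
```

```text
at [ 0.6241 -0.2482  0.3009] [-1.7995e+02 -4.0000e-02  9.6010e+01] q7 35.7 F [-0.  -0.2 -0.2] w 0.0868 t 9.93
x 63.0 y -138.3 z -49.1 rz 0.629
```

View pics/m2.png

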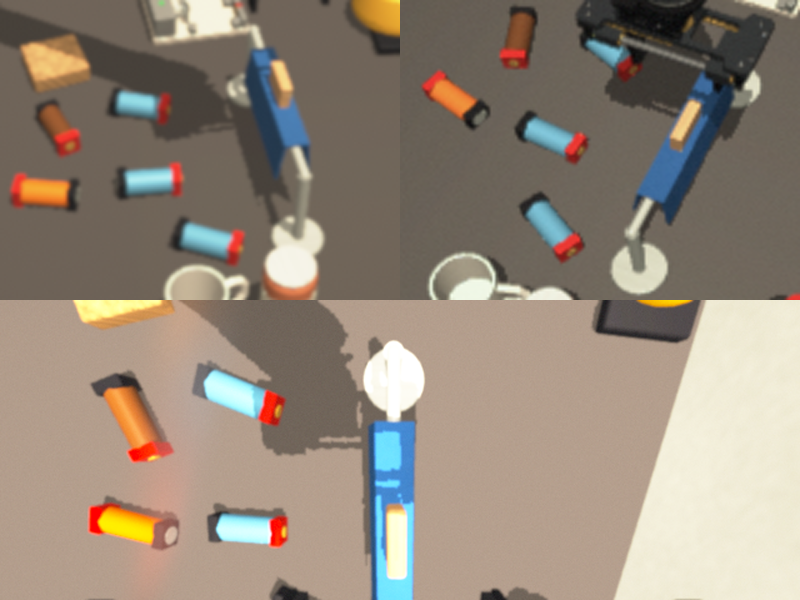

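The cover hangs astride the middle of the bar, and I can see three blue cells. Next I'll move to a viewpoint with a yaw suited to picking them.

Run:
```python
from h import *
mv((.40,-.26,.38,-8))
c=load('scene0'); print('mug',ray(c,217,322,.085),'tin',ray(c,250,332,.11))
```

```text
at [ 0.6241 -0.2482  0.3009] [-1.7995e+02 -4.0000e-02  9.6010e+01] q7 35.7 F [-0.  -0.2 -0.2] w 0.0868 t 9.93
x 11.7 y -224.1 z -79.1 rz 1.815
mug [ 0.49769872 -0.52572757  0.085     ] tin [ 0.6040933 -0.509607   0.11     ]
```

>>> drive_tool(moves=[{"x":0,"y":-40,"z":-50,"rx":0,"ry":0,"rz":0.18,"fingers":-1},{"x":12,"y":-90,"z":-79,"rx":0,"ry":0,"rz":0.36,"fingers":-1},{"x":12,"y":-130,"z":-79,"rx":0,"ry":0,"rz":0.54,"fingers":-1},{"x":12,"y":-160,"z":-79,"rx":0,"ry":0,"rz":0.72,"fingers":-1},{"x":12,"y":-190,"z":-79,"rx":0,"ry":0,"rz":0.9,"fingers":-1},{"x":12,"y":-224,"z":-79,"rx":0,"ry":0,"rz":1.08,"fingers":-1},{"x":12,"y":-224,"z":-79,"rx":0,"ry":0,"rz":1.26,"fingers":-1},{"x":12,"y":-224,"z":-79,"rx":0,"ry":0,"rz":1.44,"fingers":-1},{"x":12,"y":-224,"z":-79,"rx":0,"ry":0,"rz":1.62,"fingers":-1},{"x":12,"y":-224,"z":-79,"rx":0,"ry":0,"rz":1.81,"fingers":-1},{"x":12,"y":-224,"z":-79,"rx":0,"ry":0,"rz":1.81,"fingers":-1},{"x":12,"y":-224,"z":-79,"rx":0,"ry":0,"rz":1.81,"fingers":-1},{"x":12,"y":-224,"z":-79,"rx":0,"ry":0,"rz":1.81,"fingers":-1}])

```text
time_s: 11.55
tool_pos: [0.4004, -0.2598, 0.3803]
tool_rot: [-180.0, 0.0, -7.6]
force: [-0.6, -0.4, -0.3]
grip_width: 0.0873
grasp_force: 0.0
```

```bash
cat >> h.py <<'E'
th=np.linspace(0,2*np.pi,24,endpoint=False)
BAR=[[x,17*np.cos(t),17+17*np.sin(t)] for x in(-31,31) for t in th]
box=lambda a,b:[[x,y,z] for x in(a,b) for y in(-17,17) for z in(0,34)]
def render(c,p,r,S=4):
    """labels 1 barrel 2 red 3 black, roi r=(u0,v0,u1,v1)"""
    im=np.zeros(((r[3]-r[1])*S,(r[2]-r[0])*S),np.uint8)
    o=-np.array(c['R']).T@np.array(c['t'])
    parts=[(BAR,1,0),(box(31,45),2,38),(box(-45,-31),3,-38)]
    parts.sort(key=lambda q:-np.linalg.norm(T(p,[q[2],0,17])[0]-o))
    for P,l,_ in parts:
        uv=np.array([proj(c,X) for X in T(p,P)]); uv=((uv-[r[0],r[1]]+.5)*S-.5)
        cv2.fillConvexPoly(im,cv2.convexHull(np.round(uv*16).astype(np.int32)),l,shift=4)
    return im
def colmask(img):
    h=cv2.cvtColor(img,cv2.COLOR_RGB2HSV);H,Sa,V=[h[...,i].astype(int) for i in range(3)]
    return ((H>85)&(H<125)&(Sa>60)&(V>110)).astype(float),(((H<6)|(H>174))&(Sa>165)&(V>80)).astype(float)
def cellfit(cams,p0):
    from scipy.optimize import minimize
    dat=[]
    for c in cams:
        uv=np.array([proj(c,X) for X in T(p0,box(-62,62))]);
        a=np.clip(np.floor(uv.min(0))-6,0,[639,399]).astype(int);b=np.clip(uv.max(0)+6,1,[640,400]).astype(int);r=(*a,*b)
        B,Rd=colmask(c['image'][r[1]:r[3],r[0]:r[2]]);dat.append((c,r,B,Rd))
    def cost(q):
        p=np.array([q[0],q[1],q[2]*10]);e=0
        for c,r,B,Rd in dat:
            im=render(c,p,r);sz=(B.shape[1],B.shape[0])
            for l,M in((1,B),(2,Rd)):
                m=cv2.resize((im==l).astype(np.float32),sz,interpolation=cv2.INTER_AREA); e+=np.abs(m-M).sum()/(m.sum()+M.sum()+1)
        return e/len(dat)
    best=None
    for dx in(-.012,0,.012):
        for dy in(-.012,0,.012):
            q0=[p0[0]+dx,p0[1]+dy,p0[2]/10]
            s=np.array([q0]*4)+np.array([[0,0,0],[.01,0,0],[0,.01,0],[0,0,.015]])
            r=minimize(cost,q0,method='Nelder-Mead',options=dict(initial_simplex=s,xatol=2e-4,fatol=1e-4,maxiter=120))
            if best is None or r.fun<best.fun: best=r
    return np.array([best.x[0],best.x[1],best.x[2]*10]),best.fun
E
cat > cells.py <<'E'
from h import *
import sys
w=shot('wrist',sys.argv[1]+'w.png');c=vision.read_camera('scene');s=vision.read_camera('side')
np.savez('pics/'+sys.argv[1]+'w.npz',**w)
G=[(.44,-.127,-21.5),(.448,-.289,1.4),(.52,-.399,-23.8)]
for g in G:
    p0=[g[0],g[1],np.radians(g[2])]
    for n,L in(('w',[w]),('c',[c]),('s',[s])):
        p,f=cellfit(L,p0);print(n,p[:2].round(4),np.degrees(p[2]).round(1),round(f,3))
E
python3 cells.py v1; python3 -c "
from h import *;mv()"
```

```text
w [ 0.4337 -0.1293] -15.1 0.199
c [ 0.4331 -0.1308] -14.9 0.302
s [ 0.4309 -0.1325] -9.0 0.371
w [ 0.4424 -0.2871] 2.6 0.184
c [ 0.4416 -0.288 ] 2.8 0.312
s [ 0.4406 -0.2904] -0.9 0.357
w [ 0.5163 -0.3994] -22.2 0.162
c [ 0.5155 -0.3998] -21.6 0.306
s [ 0.5133 -0.4012] -19.1 0.341
at [ 0.4005 -0.2599  0.3805] [-179.99   -0.     -7.64] q7 -72.8 F [-0.6 -0.2  0. ] w 0.087 t 11.7
```

View pics/v1w.png

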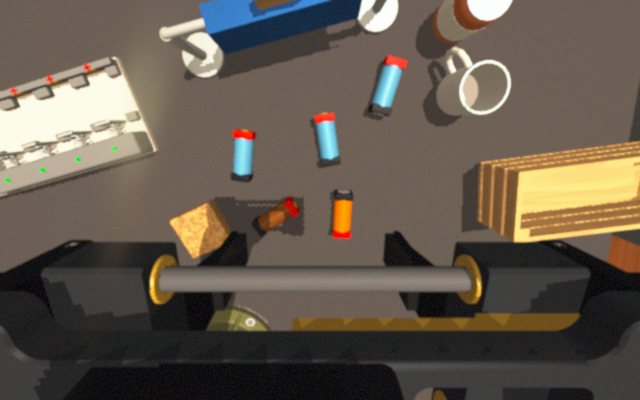

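Run:
```python
from h import *
mv((.4335,-.130,.10,-15),(.4335,-.130,.012,-15))
```

```text
at [ 0.4005 -0.2599  0.3805] [-179.99   -0.     -7.64] q7 -72.8 F [-0.6 -0.2  0. ] w 0.087 t 11.7
x 15.5 y -133.1 z 280.5 rz 0.128
x 15.5 y -133.1 z 368.5 rz 0.128
```

>>> drive_tool(moves=[{"x":5,"y":-40,"z":40,"rx":0,"ry":0,"rz":0.06,"fingers":-0.4},{"x":10,"y":-85,"z":85,"rx":0,"ry":0,"rz":0.128,"fingers":-0.4},{"x":15.5,"y":-120,"z":130,"rx":0,"ry":0,"rz":0.128,"fingers":-0.4},{"x":15.5,"y":-133,"z":185,"rx":0,"ry":0,"rz":0.128,"fingers":-0.4},{"x":15.5,"y":-133,"z":240,"rx":0,"ry":0,"rz":0.128,"fingers":-0.4},{"x":15.5,"y":-133,"z":290,"rx":0,"ry":0,"rz":0.128,"fingers":-0.4},{"x":15.5,"y":-133,"z":325,"rx":0,"ry":0,"rz":0.128,"fingers":-0.4},{"x":15.5,"y":-133,"z":350,"rx":0,"ry":0,"rz":0.128,"fingers":-0.4},{"x":15.5,"y":-133,"z":362,"rx":0,"ry":0,"rz":0.128,"fingers":-0.4},{"x":15.5,"y":-133,"z":368,"rx":0,"ry":0,"rz":0.128,"fingers":-0.4},{"x":15.5,"y":-133,"z":368,"rx":0,"ry":0,"rz":0.128,"fingers":-0.4},{"x":15.5,"y":-133,"z":368,"rx":0,"ry":0,"rz":0.128,"fingers":1},{"x":15.5,"y":-133,"z":368,"rx":0,"ry":0,"rz":0.128,"fingers":1},{"x":15.5,"y":-133,"z":368,"rx":0,"ry":0,"rz":0.128,"fingers":1},{"x":15.5,"y":-133,"z":368,"rx":0,"ry":0,"rz":0.128,"fingers":1},{"x":15.5,"y":-133,"z":368,"rx":0,"ry":0,"rz":0.128,"fingers":1},{"x":15.5,"y":-133,"z":368,"rx":0,"ry":0,"rz":0.128,"fingers":1}], force=40)

```text
time_s: 13.82
tool_pos: [0.4338, -0.1302, 0.0128]
tool_rot: [-180.0, -0.0, -15.0]
force: [-1.0, 0.5, 3.9]
grip_width: 0.0333
grasp_force: 40.0
```

```bash
cat >> h.py <<'E'
CH=np.array([.5472,.1834,.1359])
def bay(i,x): return T(CH,[x,{1:-102,2:-34,3:34,4:102}[i],0])[0][:2]
E
python3 - <<'E'
from h import *
b=bay(3,-1);a=bay(3,-5)
mv((.4335,-.130,.15,-15),(*b,.15,7.8))
print(b,a)
E
```

```text
at [ 0.4338 -0.1302  0.0128] [-1.7999e+02 -2.0000e-02 -1.5020e+01] q7 -85.4 F [-1.   0.5  3.9] w 0.0333 t 13.82
x -0.3 y -0.1 z -137.2 rz -0.000
x 14.1 y -363.2 z -137.2 rz -0.398
[0.54160283 0.21695103] [0.53763971 0.2164091 ]
```

>>> drive_tool(moves=[{"x":0,"y":0,"z":-20,"rx":0,"ry":0,"rz":0,"fingers":1},{"x":0,"y":0,"z":-55,"rx":0,"ry":0,"rz":0,"fingers":1},{"x":0,"y":0,"z":-95,"rx":0,"ry":0,"rz":0,"fingers":1},{"x":0,"y":0,"z":-125,"rx":0,"ry":0,"rz":0,"fingers":1},{"x":0,"y":-20,"z":-137,"rx":0,"ry":0,"rz":0,"fingers":1},{"x":2,"y":-60,"z":-137,"rx":0,"ry":0,"rz":-0.06,"fingers":1},{"x":4,"y":-105,"z":-137,"rx":0,"ry":0,"rz":-0.12,"fingers":1},{"x":6,"y":-150,"z":-137,"rx":0,"ry":0,"rz":-0.18,"fingers":1},{"x":8,"y":-195,"z":-137,"rx":0,"ry":0,"rz":-0.24,"fingers":1},{"x":10,"y":-240,"z":-137,"rx":0,"ry":0,"rz":-0.3,"fingers":1},{"x":12,"y":-285,"z":-137,"rx":0,"ry":0,"rz":-0.36,"fingers":1},{"x":14,"y":-325,"z":-137,"rx":0,"ry":0,"rz":-0.398,"fingers":1},{"x":14,"y":-350,"z":-137,"rx":0,"ry":0,"rz":-0.398,"fingers":1},{"x":14,"y":-363,"z":-137,"rx":0,"ry":0,"rz":-0.398,"fingers":1},{"x":14,"y":-363,"z":-137,"rx":0,"ry":0,"rz":-0.398,"fingers":1},{"x":14,"y":-363,"z":-137,"rx":0,"ry":0,"rz":-0.398,"fingers":1}])

```text
time_s: 15.82
tool_pos: [0.5413, 0.2148, 0.1496]
tool_rot: [180.0, 0.0, 7.6]
force: [0.2, 0.5, -1.3]
grip_width: 0.0329
grasp_force: 40.0
```

```bash
cat > chk.py <<'E'
from h import *
import sys
w=shot('wrist',sys.argv[1]+'.png');np.savez('pics/'+sys.argv[1]+'.npz',**w)
cv2.imwrite('pics/'+sys.argv[1]+'z.png',cv2.resize(cv2.imread('pics/'+sys.argv[1]+'.png')[100:400,140:500],None,fx=1.6,fy=1.6))
E
python3 chk.py h1
python3 - <<'E'
from h import *
i=3
mv((*bay(i,8),.15,7.8),(*bay(i,8),.050,7.8),(*bay(i,-5),.050,7.8),(*bay(i,-5),.027,7.8))
E
```

```text
at [0.5413 0.2149 0.1497] [1.7997e+02 1.0000e-02 7.6400e+00] q7 -103.1 F [ 0.5  0.9 -1.8] w 0.0334 t 15.88
x 9.6 y -2.0 z -0.3 rz -0.003
x 9.6 y -2.0 z 99.7 rz -0.003
x -3.4 y -2.0 z 99.7 rz -0.003
x -3.4 y -2.0 z 122.7 rz -0.003
```

View pics/h1z.png

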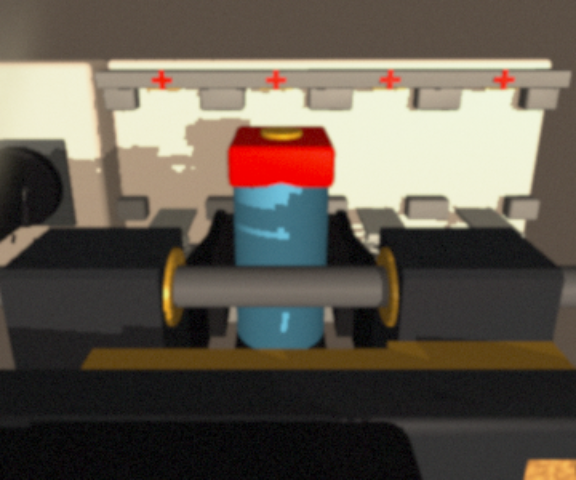

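The cell is held straight and lined up with bay 3 (second cross from the left). I'll descend above the lip and press back against the spring.

>>> drive_tool(moves=[{"x":9.6,"y":-2,"z":30,"rx":0,"ry":0,"rz":-0.003,"fingers":1},{"x":9.6,"y":-2,"z":60,"rx":0,"ry":0,"rz":-0.003,"fingers":1},{"x":9.6,"y":-2,"z":82,"rx":0,"ry":0,"rz":-0.003,"fingers":1},{"x":9.6,"y":-2,"z":93,"rx":0,"ry":0,"rz":-0.003,"fingers":1},{"x":9.6,"y":-2,"z":97.5,"rx":0,"ry":0,"rz":-0.003,"fingers":1},{"x":9.6,"y":-2,"z":97.5,"rx":0,"ry":0,"rz":-0.003,"fingers":1},{"x":5,"y":-2,"z":97.5,"rx":0,"ry":0,"rz":-0.003,"fingers":1},{"x":1,"y":-2,"z":97.5,"rx":0,"ry":0,"rz":-0.003,"fingers":1},{"x":-3.5,"y":-2,"z":97.5,"rx":0,"ry":0,"rz":-0.003,"fingers":1},{"x":-4,"y":-2,"z":97.5,"rx":0,"ry":0,"rz":-0.003,"fingers":1},{"x":-4,"y":-2,"z":97.5,"rx":0,"ry":0,"rz":-0.003,"fingers":1}])

```text
time_s: 17.25
tool_pos: [0.538, 0.2185, 0.0529]
tool_rot: [-180.0, -0.1, 7.9]
force: [4.0, 1.0, 0.5]
grip_width: 0.033
grasp_force: 40.0
```

Run:
```python
from h import *
i=3
mv((*bay(i,-5),.0275,7.8))
```

```text
at [0.538  0.2185 0.0529] [-1.7997e+02 -1.4000e-01  7.9500e+00] q7 -101.6 F [4.  1.  0.5] w 0.033 t 17.25
x -0.7 y 2.0 z 25.4 rz 0.003
```

>>> drive_tool(moves=[{"x":-1,"y":2,"z":0,"rx":0,"ry":0,"rz":0.003,"fingers":1},{"x":-1,"y":2,"z":6,"rx":0,"ry":0,"rz":0.003,"fingers":1},{"x":-1,"y":2,"z":12,"rx":0,"ry":0,"rz":0.003,"fingers":1},{"x":-1,"y":2,"z":18,"rx":0,"ry":0,"rz":0.003,"fingers":1},{"x":-1,"y":2,"z":22,"rx":0,"ry":0,"rz":0.003,"fingers":1},{"x":-1,"y":2,"z":25,"rx":0,"ry":0,"rz":0.003,"fingers":1},{"x":-1,"y":2,"z":25,"rx":0,"ry":0,"rz":0.003,"fingers":1},{"x":-1,"y":2,"z":25,"rx":0,"ry":0,"rz":0.003,"fingers":1}])

```text
time_s: 18.25
tool_pos: [0.5364, 0.2159, 0.0269]
tool_rot: [180.0, -0.0, 7.8]
force: [4.6, 0.4, 1.0]
grip_width: 0.0329
grasp_force: 40.0
```

>>> drive_tool(moves=[{"x":2,"y":0,"z":0,"rx":0,"ry":0,"rz":0,"fingers":1},{"x":5,"y":0,"z":0,"rx":0,"ry":0,"rz":0,"fingers":1},{"x":5,"y":0,"z":0,"rx":0,"ry":0,"rz":0,"fingers":1},{"x":5,"y":0,"z":0,"rx":0,"ry":0,"rz":0,"fingers":-0.1},{"x":5,"y":0,"z":0,"rx":0,"ry":0,"rz":0,"fingers":-0.1},{"x":5,"y":0,"z":0,"rx":0,"ry":0,"rz":0,"fingers":-0.1},{"x":5,"y":0,"z":0,"rx":0,"ry":0,"rz":0,"fingers":-0.1},{"x":5,"y":0,"z":-15,"rx":0,"ry":0,"rz":0,"fingers":-0.1},{"x":5,"y":0,"z":-45,"rx":0,"ry":0,"rz":0,"fingers":-0.1},{"x":5,"y":0,"z":-90,"rx":0,"ry":0,"rz":0,"fingers":-0.1},{"x":5,"y":0,"z":-130,"rx":0,"ry":0,"rz":0,"fingers":-0.1},{"x":5,"y":0,"z":-180,"rx":0,"ry":0,"rz":0,"fingers":-0.4},{"x":5,"y":0,"z":-180,"rx":0,"ry":0,"rz":0,"fingers":-0.4},{"x":5,"y":0,"z":-180,"rx":0,"ry":0,"rz":0,"fingers":-0.4}])

```text
time_s: 20.0
tool_pos: [0.541, 0.2167, 0.2075]
tool_rot: [-180.0, -0.0, 7.8]
force: [0.1, -0.2, -1.4]
grip_width: 0.0603
grasp_force: 0.0
```

```bash
cat > fc.py <<'E'
from h import *
import sys
c=vision.read_camera('scene');s=vision.read_camera('side')
for a in sys.argv[1:]:
    g=[float(v) for v in a.split(',')]
    p0=[g[0],g[1],np.radians(g[2])]
    for n,L in(('c',[c]),('s',[s])):
        p,f=cellfit(L,p0);print(n,p[:2].round(4),np.degrees(p[2]).round(1),round(f,3))
E
python3 fc.py .442,-.2875,2.7 .516,-.3995,-22
python3 - <<'E'
from h import *
w=shot('wrist','h2.png');np.savez('pics/h2.npz',**w)
for z in(.031,): print('bay3 centre px',proj(w,[*bay(3,0),.048]),proj(w,[*bay(3,38),.048]),proj(w,[*bay(3,45),.048]))
mv((.442,-.2875,.21,2.7),(.442,-.2875,.012,2.7))
cv2.imwrite('pics/h2z.png',cv2.resize(cv2.imread('pics/h2.png')[60:300,180:480],None,fx=2,fy=2))
E
```

```text
c [ 0.4417 -0.2879] 2.9 0.32
s [ 0.4404 -0.29  ] -0.1 0.359
c [ 0.5149 -0.3992] -21.5 0.309
s [ 0.513  -0.4011] -18.0 0.345
bay3 centre px [314.86674549 188.80940989] [314.84356743 155.629717  ] [314.83912158 149.26542077]
at [0.5404 0.2165 0.2057] [1.7995e+02 1.4000e-01 7.7800e+00] q7 -103.7 F [-0.8 -0.3 -0.3] w 0.0605 t 20.15
x -165.7 y 486.0 z -4.3 rz 0.089
x -165.7 y 486.0 z 193.7 rz 0.089
```

View pics/h2z.png

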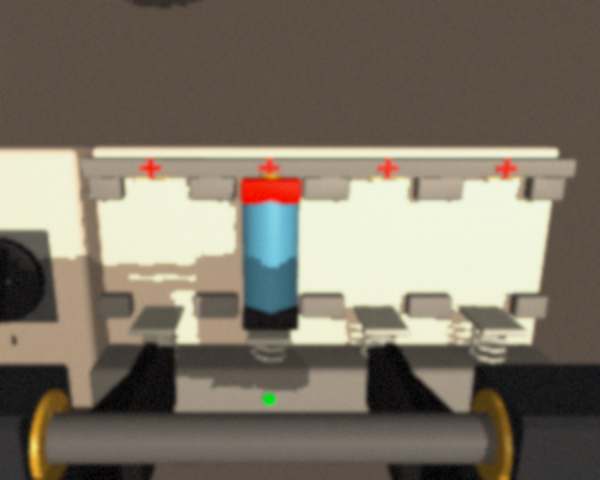

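The cell lies seated in bay 3, with its red end behind the lip. Next is cell B.

>>> drive_tool(moves=[{"x":-8,"y":25,"z":-4,"rx":0,"ry":0,"rz":0,"fingers":-0.4},{"x":-25,"y":75,"z":-4,"rx":0,"ry":0,"rz":0.02,"fingers":-0.4},{"x":-45,"y":130,"z":-4,"rx":0,"ry":0,"rz":0.03,"fingers":-0.4},{"x":-65,"y":185,"z":-4,"rx":0,"ry":0,"rz":0.04,"fingers":-0.4},{"x":-82,"y":240,"z":-4,"rx":0,"ry":0,"rz":0.05,"fingers":-0.4},{"x":-100,"y":295,"z":-4,"rx":0,"ry":0,"rz":0.06,"fingers":-0.4},{"x":-120,"y":350,"z":-4,"rx":0,"ry":0,"rz":0.07,"fingers":-0.4},{"x":-138,"y":405,"z":-4,"rx":0,"ry":0,"rz":0.089,"fingers":-0.4},{"x":-155,"y":450,"z":-4,"rx":0,"ry":0,"rz":0.089,"fingers":-0.4},{"x":-165,"y":478,"z":20,"rx":0,"ry":0,"rz":0.089,"fingers":-0.4},{"x":-166,"y":486,"z":60,"rx":0,"ry":0,"rz":0.089,"fingers":-0.4},{"x":-166,"y":486,"z":100,"rx":0,"ry":0,"rz":0.089,"fingers":-0.4},{"x":-166,"y":486,"z":120,"rx":0,"ry":0,"rz":0.089,"fingers":-0.4},{"x":-166,"y":486,"z":120,"rx":0,"ry":0,"rz":0.089,"fingers":-0.4}])

```text
time_s: 21.9
tool_pos: [0.4397, -0.2874, 0.0854]
tool_rot: [-179.9, 0.2, 2.6]
force: [0.1, -0.2, 0.3]
grip_width: 0.061
grasp_force: 0.0
```

Run:
```python
from h import *
w=vision.read_camera('wrist');p,f=cellfit([w],[.442,-.2875,.047]);print(p[:2],np.degrees(p[2]),f)
p,f=cellfit([w],[.515,-.399,-.38]);print('C',p[:2],np.degrees(p[2]),f)
mv((.442,-.2875,.012,2.7))
```

```text
[ 0.44130663 -0.28664559] 1.755118904438323 0.4659345414779441
C [ 0.51571254 -0.39868336] -22.380535074466938 0.8193069940413071
at [ 0.4411 -0.2878  0.0868] [-1.7997e+02  9.0000e-02  2.5900e+00] q7 -48.0 F [0.6 0.6 0.2] w 0.0613 t 21.95
x 1.0 y -0.3 z 74.8 rz -0.002
```

>>> drive_tool(moves=[{"x":1,"y":0,"z":35,"rx":0,"ry":0,"rz":0,"fingers":-0.4},{"x":1,"y":0,"z":58,"rx":0,"ry":0,"rz":0,"fingers":-0.4},{"x":1,"y":0,"z":70,"rx":0,"ry":0,"rz":0,"fingers":-0.4},{"x":1,"y":0,"z":75,"rx":0,"ry":0,"rz":0,"fingers":-0.4},{"x":1,"y":0,"z":75,"rx":0,"ry":0,"rz":0,"fingers":1},{"x":1,"y":0,"z":75,"rx":0,"ry":0,"rz":0,"fingers":1},{"x":1,"y":0,"z":75,"rx":0,"ry":0,"rz":0,"fingers":1},{"x":1,"y":0,"z":75,"rx":0,"ry":0,"rz":0,"fingers":1},{"x":1,"y":0,"z":75,"rx":0,"ry":0,"rz":0,"fingers":1},{"x":1,"y":0,"z":75,"rx":0,"ry":0,"rz":0,"fingers":1}])

```text
time_s: 23.2
tool_pos: [0.4439, -0.2872, 0.0125]
tool_rot: [-180.0, -0.0, 2.7]
force: [-0.1, 1.4, 5.1]
grip_width: 0.0334
grasp_force: 39.9
```

Run:
```python
from h import *
mv((*bay(2,8),.15,7.8))
```

```text
at [ 0.4439 -0.2872  0.0125] [-1.7999e+02 -4.0000e-02  2.6800e+00] q7 -43.1 F [-0.1  1.4  5.1] w 0.0334 t 23.2
x 136.2 y -432.1 z -137.5 rz -0.089
```

>>> drive_tool(moves=[{"x":0,"y":0,"z":-20,"rx":0,"ry":0,"rz":0,"fingers":1},{"x":0,"y":0,"z":-55,"rx":0,"ry":0,"rz":0,"fingers":1},{"x":0,"y":0,"z":-95,"rx":0,"ry":0,"rz":0,"fingers":1},{"x":0,"y":0,"z":-125,"rx":0,"ry":0,"rz":0,"fingers":1},{"x":6,"y":-20,"z":-137,"rx":0,"ry":0,"rz":0,"fingers":1},{"x":20,"y":-62,"z":-137,"rx":0,"ry":0,"rz":-0.02,"fingers":1},{"x":35,"y":-110,"z":-137,"rx":0,"ry":0,"rz":-0.03,"fingers":1},{"x":51,"y":-160,"z":-137,"rx":0,"ry":0,"rz":-0.04,"fingers":1},{"x":67,"y":-210,"z":-137,"rx":0,"ry":0,"rz":-0.05,"fingers":1},{"x":83,"y":-260,"z":-137,"rx":0,"ry":0,"rz":-0.06,"fingers":1},{"x":99,"y":-310,"z":-137,"rx":0,"ry":0,"rz":-0.07,"fingers":1},{"x":115,"y":-360,"z":-137,"rx":0,"ry":0,"rz":-0.089,"fingers":1},{"x":128,"y":-400,"z":-137,"rx":0,"ry":0,"rz":-0.089,"fingers":1},{"x":135,"y":-423,"z":-137,"rx":0,"ry":0,"rz":-0.089,"fingers":1},{"x":138,"y":-432,"z":-137,"rx":0,"ry":0,"rz":-0.089,"fingers":1},{"x":138,"y":-432,"z":-137,"rx":0,"ry":0,"rz":-0.089,"fingers":1},{"x":138,"y":-432,"z":-137,"rx":0,"ry":0,"rz":-0.089,"fingers":1},{"x":138,"y":-432,"z":-137,"rx":0,"ry":0,"rz":-0.089,"fingers":1}])

```text
time_s: 25.45
tool_pos: [0.5612, 0.1492, 0.1492]
tool_rot: [180.0, -0.0, 7.7]
force: [0.0, 0.3, -1.2]
grip_width: 0.0332
grasp_force: 39.9
```

```bash
python3 chk.py h3
python3 - <<'E'
from h import *
i=2
mv((*bay(i,10),.0525,7.8),(*bay(i,-3),.0525,7.8))
E
```

```text
at [0.5612 0.1496 0.1492] [-1.80e+02 -1.00e-02  7.68e+00] q7 -94.6 F [ 0.4  0.7 -1.5] w 0.033 t 25.5
x 0.7 y -1.4 z 96.7 rz -0.002
x -12.3 y -1.4 z 96.7 rz -0.002
```

View pics/h3z.png

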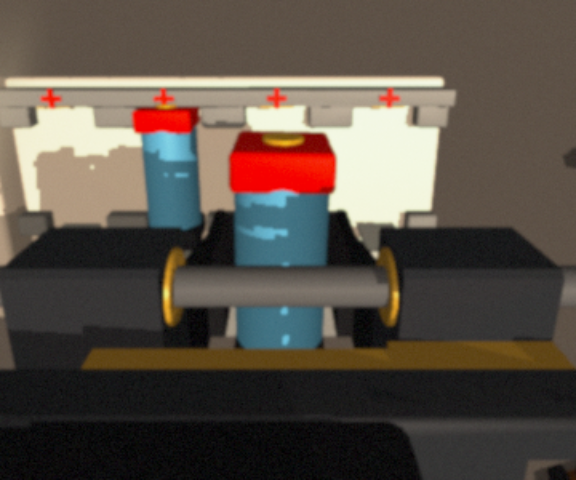

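Bay 2 is lined up and the cell is held straight. Same insertion as before.

>>> drive_tool(moves=[{"x":0,"y":0,"z":30,"rx":0,"ry":0,"rz":0,"fingers":1},{"x":0,"y":0,"z":60,"rx":0,"ry":0,"rz":0,"fingers":1},{"x":0,"y":0,"z":82,"rx":0,"ry":0,"rz":0,"fingers":1},{"x":0,"y":0,"z":92,"rx":0,"ry":0,"rz":0,"fingers":1},{"x":0,"y":0,"z":96.5,"rx":0,"ry":0,"rz":0,"fingers":1},{"x":0,"y":0,"z":96.5,"rx":0,"ry":0,"rz":0,"fingers":1},{"x":-4,"y":0,"z":96.5,"rx":0,"ry":0,"rz":0,"fingers":1},{"x":-8,"y":0,"z":96.5,"rx":0,"ry":0,"rz":0,"fingers":1},{"x":-12,"y":0,"z":96.5,"rx":0,"ry":0,"rz":0,"fingers":1},{"x":-12.5,"y":0,"z":96.5,"rx":0,"ry":0,"rz":0,"fingers":1},{"x":-12.5,"y":0,"z":96.5,"rx":0,"ry":0,"rz":0,"fingers":1}])

```text
time_s: 26.88
tool_pos: [0.5497, 0.1493, 0.0533]
tool_rot: [-180.0, -0.1, 7.8]
force: [4.4, 1.6, 0.6]
grip_width: 0.033
grasp_force: 39.9
```

Run:
```python
from h import *
i=2
mv((*bay(i,-3),.027,7.8))
```

```text
at [0.5497 0.1493 0.0533] [-1.7998e+02 -1.3000e-01  7.7800e+00] q7 -92.8 F [4.4 1.6 0.6] w 0.033 t 26.88
x -0.9 y -0.1 z 26.3 rz -0.000
```

>>> drive_tool(moves=[{"x":-1,"y":0,"z":6,"rx":0,"ry":0,"rz":0,"fingers":1},{"x":-1,"y":0,"z":12,"rx":0,"ry":0,"rz":0,"fingers":1},{"x":-1,"y":0,"z":18,"rx":0,"ry":0,"rz":0,"fingers":1},{"x":-1,"y":0,"z":22,"rx":0,"ry":0,"rz":0,"fingers":1},{"x":-1,"y":0,"z":25.5,"rx":0,"ry":0,"rz":0,"fingers":1},{"x":-1,"y":0,"z":26,"rx":0,"ry":0,"rz":0,"fingers":1},{"x":-1,"y":0,"z":26,"rx":0,"ry":0,"rz":0,"fingers":1}])

```text
time_s: 27.75
tool_pos: [0.5479, 0.1492, 0.0265]
tool_rot: [-180.0, -0.0, 7.8]
force: [3.7, 1.0, 2.1]
grip_width: 0.0331
grasp_force: 39.9
```

>>> drive_tool(moves=[{"x":2,"y":0,"z":0,"rx":0,"ry":0,"rz":0,"fingers":1},{"x":5,"y":0,"z":0,"rx":0,"ry":0,"rz":0,"fingers":1},{"x":5,"y":0,"z":0,"rx":0,"ry":0,"rz":0,"fingers":1},{"x":5,"y":0,"z":0,"rx":0,"ry":0,"rz":0,"fingers":-0.1},{"x":5,"y":0,"z":0,"rx":0,"ry":0,"rz":0,"fingers":-0.1},{"x":5,"y":0,"z":0,"rx":0,"ry":0,"rz":0,"fingers":-0.1},{"x":5,"y":0,"z":0,"rx":0,"ry":0,"rz":0,"fingers":-0.1},{"x":5,"y":0,"z":-15,"rx":0,"ry":0,"rz":0,"fingers":-0.1},{"x":5,"y":0,"z":-45,"rx":0,"ry":0,"rz":0,"fingers":-0.1},{"x":5,"y":0,"z":-90,"rx":0,"ry":0,"rz":0,"fingers":-0.1},{"x":5,"y":0,"z":-130,"rx":0,"ry":0,"rz":0,"fingers":-0.1},{"x":5,"y":0,"z":-180,"rx":0,"ry":0,"rz":0,"fingers":-0.4},{"x":5,"y":0,"z":-180,"rx":0,"ry":0,"rz":0,"fingers":-0.4},{"x":5,"y":0,"z":-180,"rx":0,"ry":0,"rz":0,"fingers":-0.4}])

```text
time_s: 29.5
tool_pos: [0.5526, 0.1496, 0.207]
tool_rot: [-180.0, -0.0, 7.8]
force: [0.8, 0.1, -1.2]
grip_width: 0.0603
grasp_force: 0.0
```

```bash
python3 fc.py .516,-.3995,-22
python3 - <<'E'
from h import *
w=shot('wrist','h4.png');np.savez('pics/h4.npz',**w)
for i in (2,3):
    p,f=cellfit([w],[*bay(i,0),CH[2]]);print('seat?',i,p,f, 'expect',bay(i,0))  # model z on counter, so roughly
mv((.48,-.36,.21,-22))
cv2.imwrite('pics/h4z.png',cv2.resize(cv2.imread('pics/h4.png')[60:300,180:480],None,fx=2,fy=2))
E
```

```text
c [ 0.5149 -0.3992] -21.5 0.309
s [ 0.5133 -0.4012] -19.1 0.34
seat? 2 [0.54923658 0.14967695 0.13984232] 0.23119767153558535 expect [0.55180639 0.14971349]
seat? 3 [0.53965223 0.21969515 0.13813098] 0.2079179462970046 expect [0.54259361 0.21708651]
at [0.5519 0.1494 0.2053] [1.7997e+02 1.4000e-01 7.7800e+00] q7 -96.1 F [ 0.4  0.4 -0.2] w 0.0607 t 29.65
x -140.2 y 495.0 z -4.7 rz 0.520
```

View pics/h4z.png

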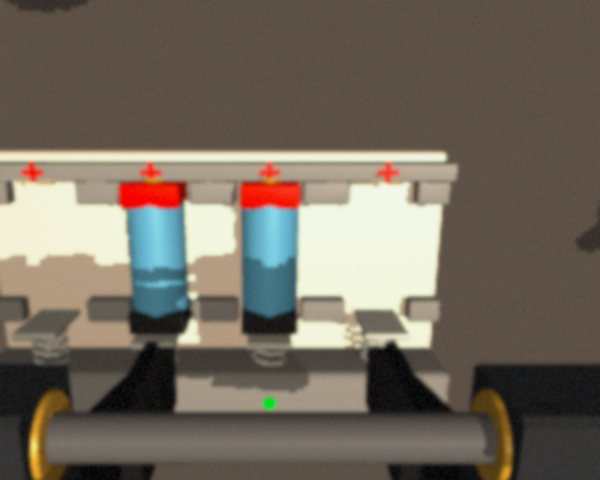

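Both cells are seated. One picture view is left, so I'll keep it for the dial. For cell C I'll tilt the tool slightly so the gripper body clears the mug.

```bash
cat >> h.py <<'E'
from scipy.spatial.transform import Rotation as Ro
def mv6(*tg):
    """(x,y,z,yaw,rx) rx = tilt about tool x, rad"""
    o=sensors.get_obs();R0=Ro.from_euler('xyz',o['tool_rot'],degrees=True)
    print('at',o['tool_pos'].round(4),o['tool_rot'].round(2),'q7',o['qpos'][6].round(1),'F',o['force'].round(1),'w',round(o['grip_width'],4))
    for x,y,z,w,a in tg:
        d=R0.inv().apply(np.array([x,y,z])-o['tool_pos'])*1e3
        r=(R0.inv()*Ro.from_euler('z',w,degrees=True)*Ro.from_euler('x',np.pi+a)).as_rotvec()
        print('xyz',d.round(1),'rot',r.round(3))
E
python3 -c "
from h import *
mv6((.5155,-.3995,.21,-22.2,0))"
```

```text
at [0.5519 0.1494 0.2053] [1.7997e+02 1.4000e-01 7.7800e+00] q7 -96.1 F [ 0.4  0.4 -0.2] w 0.0607
xyz [-110.4  539.    -4.1] rot [0.001 0.002 0.523]
```

>>> drive_tool(moves=[{"x":-5,"y":25,"z":-4,"rx":0,"ry":0,"rz":0.02,"fingers":-0.1},{"x":-16,"y":80,"z":-4,"rx":0,"ry":0,"rz":0.08,"fingers":-0.1},{"x":-28,"y":138,"z":-4,"rx":0,"ry":0,"rz":0.14,"fingers":-0.1},{"x":-40,"y":196,"z":-4,"rx":0,"ry":0,"rz":0.2,"fingers":-0.1},{"x":-52,"y":254,"z":-4,"rx":0,"ry":0,"rz":0.26,"fingers":-0.1},{"x":-64,"y":312,"z":-4,"rx":0,"ry":0,"rz":0.32,"fingers":-0.1},{"x":-76,"y":370,"z":-4,"rx":0,"ry":0,"rz":0.38,"fingers":-0.1},{"x":-88,"y":425,"z":-4,"rx":0,"ry":0,"rz":0.44,"fingers":-0.1},{"x":-98,"y":475,"z":-4,"rx":0,"ry":0,"rz":0.5,"fingers":-0.1},{"x":-106,"y":515,"z":-4,"rx":0,"ry":0,"rz":0.523,"fingers":-0.1},{"x":-110,"y":535,"z":-4,"rx":0,"ry":0,"rz":0.523,"fingers":-0.1},{"x":-110,"y":539,"z":-4,"rx":0,"ry":0,"rz":0.523,"fingers":-0.1},{"x":-110,"y":539,"z":-4,"rx":0,"ry":0,"rz":0.523,"fingers":-0.1},{"x":-110,"y":539,"z":-4,"rx":0,"ry":0,"rz":0.523,"fingers":-0.1}])

```text
time_s: 31.4
tool_pos: [0.5172, -0.3979, 0.2105]
tool_rot: [-179.9, 0.0, -22.1]
force: [-0.1, 0.2, 0.4]
grip_width: 0.0479
grasp_force: 0.0
```

```bash
python3 - <<'E'
from h import *
w=vision.read_camera('wrist');p,f=cellfit([w],[.5155,-.3995,-.385]);print('C',p[:2],np.degrees(p[2]),f)
mv6((.5155,-.3995,.0175,-22.2,-.15))
E
python3 fc.py .516,-.3995,-22
```

```text
C [ 0.5156333  -0.39849066] -22.267495547321808 0.16228468012950906
at [ 0.5173 -0.3979  0.2105] [-179.94    0.    -22.08] q7 -63.6 F [ 0.1 -0.   0.7] w 0.0484
xyz [ -1.1   2.3 193. ] rot [-0.151 -0.     0.002]
c [ 0.515  -0.3992] -21.5 0.306
s [ 0.5133 -0.401 ] -20.7 0.338
```

>>> drive_tool(moves=[{"x":-1,"y":1.5,"z":30,"rx":-0.08,"ry":0,"rz":0,"fingers":-0.1},{"x":-1,"y":1.5,"z":70,"rx":-0.15,"ry":0,"rz":0,"fingers":-0.1},{"x":-1,"y":1.5,"z":110,"rx":-0.15,"ry":0,"rz":0,"fingers":-0.1},{"x":-1,"y":1.5,"z":130,"rx":-0.15,"ry":0,"rz":0,"fingers":-0.1},{"x":-1,"y":1.5,"z":130,"rx":-0.15,"ry":0,"rz":0,"fingers":-0.1},{"x":-1,"y":1.5,"z":130,"rx":-0.15,"ry":0,"rz":0,"fingers":-0.1}])

```text
time_s: 32.3
tool_pos: [0.5159, -0.4016, 0.0824]
tool_rot: [171.4, -0.2, -22.2]
force: [-0.6, -0.4, 0.4]
grip_width: 0.0482
grasp_force: 0.0
```

Run:
```python
from h import *
mv6((.5155,-.399,.0175,-22.2,-.15),(.5155,-.399,.15,-22.2,-.15))
```

```text
at [ 0.5159 -0.4016  0.0824] [ 1.7137e+02 -1.6000e-01 -2.2230e+01] q7 -67.9 F [-0.6 -0.4  0.4] w 0.0482
xyz [ -1.5 -11.9  63.8] rot [ 0.001 -0.003 -0.001]
xyz [ -1.2   7.9 -67.2] rot [ 0.001 -0.003 -0.001]
```

>>> drive_tool(moves=[{"x":-1,"y":-6,"z":25,"rx":0,"ry":0,"rz":0,"fingers":-0.1},{"x":-1,"y":-9,"z":45,"rx":0,"ry":0,"rz":0,"fingers":-0.1},{"x":-1,"y":-11,"z":58,"rx":0,"ry":0,"rz":0,"fingers":-0.1},{"x":-1,"y":-11.9,"z":63.5,"rx":0,"ry":0,"rz":0,"fingers":-0.1},{"x":-1,"y":-11.9,"z":63.5,"rx":0,"ry":0,"rz":0,"fingers":-0.1},{"x":-1,"y":-11.9,"z":63.5,"rx":0,"ry":0,"rz":0,"fingers":1},{"x":-1,"y":-11.9,"z":63.5,"rx":0,"ry":0,"rz":0,"fingers":1},{"x":-1,"y":-11.9,"z":63.5,"rx":0,"ry":0,"rz":0,"fingers":1},{"x":-1,"y":-11.9,"z":63.5,"rx":0,"ry":0,"rz":0,"fingers":1},{"x":-1,"y":-11.9,"z":63.5,"rx":0,"ry":0,"rz":0,"fingers":1}])

```text
time_s: 33.55
tool_pos: [0.5155, -0.3983, 0.0166]
tool_rot: [171.4, -0.1, -22.2]
force: [-0.7, -0.2, 4.3]
grip_width: 0.0332
grasp_force: 40.0
```

Run:
```python
from h import *
p=sensors.get_obs()['tool_pos']
mv6((p[0],p[1],.15,-22.2,-.15),(*bay(1,8),.15,7.8,-.15))
```

```text
at [ 0.5155 -0.3983  0.0166] [ 1.7139e+02 -6.0000e-02 -2.2180e+01] q7 -66.7 F [-0.7 -0.2  4.3] w 0.0332
xyz [ 1.000e-01  2.000e+01 -1.319e+02] rot [ 0.    -0.001  0.   ]
xyz [-132.3 -441.  -201.8] rot [ 0.001  0.077 -0.518]
```

>>> drive_tool(moves=[{"x":0,"y":3,"z":-20,"rx":0,"ry":0,"rz":0,"fingers":1},{"x":0,"y":8,"z":-53,"rx":0,"ry":0,"rz":0,"fingers":1},{"x":0,"y":15,"z":-99,"rx":0,"ry":0,"rz":0,"fingers":1},{"x":0,"y":22,"z":-145,"rx":0,"ry":0,"rz":0,"fingers":1},{"x":0,"y":27,"z":-178,"rx":0,"ry":0,"rz":0,"fingers":1},{"x":0,"y":27.5,"z":-181,"rx":0,"ry":0,"rz":0,"fingers":1},{"x":0,"y":27.5,"z":-181,"rx":0,"ry":0,"rz":0,"fingers":1}])

```text
time_s: 34.42
tool_pos: [0.5148, -0.3972, 0.1983]
tool_rot: [171.5, 0.1, -22.2]
force: [0.1, 0.4, -2.1]
grip_width: 0.0329
grasp_force: 40.0
```

Run:
```python
from h import *
mv6((*bay(1,8),.20,7.8,-.15),(*bay(1,8),.15,7.8,-.15))
```

```text
at [ 0.5148 -0.3972  0.1983] [ 1.7146e+02  7.0000e-02 -2.2180e+01] q7 -69.8 F [ 0.1  0.4 -2.1] w 0.0329
xyz [-131.3 -460.2  -70.7] rot [-0.001  0.079 -0.517]
xyz [-131.2 -467.6  -21.2] rot [-0.001  0.079 -0.517]
```

>>> drive_tool(moves=[{"x":-6,"y":-20,"z":-3,"rx":0,"ry":0.003,"rz":-0.02,"fingers":1},{"x":-19,"y":-65,"z":-10,"rx":0,"ry":0.01,"rz":-0.07,"fingers":1},{"x":-33,"y":-115,"z":-18,"rx":0,"ry":0.02,"rz":-0.13,"fingers":1},{"x":-47,"y":-165,"z":-25,"rx":0,"ry":0.029,"rz":-0.19,"fingers":1},{"x":-61,"y":-215,"z":-33,"rx":0,"ry":0.038,"rz":-0.25,"fingers":1},{"x":-76,"y":-265,"z":-41,"rx":0,"ry":0.047,"rz":-0.31,"fingers":1},{"x":-90,"y":-315,"z":-48,"rx":0,"ry":0.056,"rz":-0.37,"fingers":1},{"x":-104,"y":-365,"z":-56,"rx":0,"ry":0.066,"rz":-0.43,"fingers":1},{"x":-117,"y":-410,"z":-63,"rx":0,"ry":0.075,"rz":-0.49,"fingers":1},{"x":-126,"y":-442,"z":-68,"rx":0,"ry":0.079,"rz":-0.517,"fingers":1},{"x":-130,"y":-458,"z":-60,"rx":0,"ry":0.079,"rz":-0.517,"fingers":1},{"x":-131,"y":-465,"z":-30,"rx":0,"ry":0.079,"rz":-0.517,"fingers":1},{"x":-131,"y":-468,"z":-21,"rx":0,"ry":0.079,"rz":-0.517,"fingers":1},{"x":-131,"y":-468,"z":-21,"rx":0,"ry":0.079,"rz":-0.517,"fingers":1},{"x":-131,"y":-468,"z":-21,"rx":0,"ry":0.079,"rz":-0.517,"fingers":1},{"x":-131,"y":-468,"z":-21,"rx":0,"ry":0.079,"rz":-0.517,"fingers":1}])

```text
time_s: 36.42
tool_pos: [0.5704, 0.0826, 0.1509]
tool_rot: [171.4, -0.1, 7.7]
force: [-0.5, 0.8, -1.3]
grip_width: 0.033
grasp_force: 40.0
```

```bash
python3 chk.py h5
python3 - <<'E'
from h import *
i=1
mv6((*bay(i,8),.056,7.8,-.15),(*bay(i,-5),.056,7.8,-.15))
w=load('h5')
o=sensors.get_obs();R=Ro.from_euler('xyz',o['tool_rot'],degrees=True)
B,Rd=colmask(w['image']);n,l,s,ce=cv2.connectedComponentsWithStats((Rd>0).astype(np.uint8))
print([(s[k].tolist(),ce[k].round(1).tolist()) for k in range(1,n) if s[k,4]>60])
top=lambda X:proj(w,o['tool_pos']+R.apply(Ro.from_rotvec([.15,0,0]).apply(np.array(X)/1e3)))
for X in [[45,17,-17],[45,-17,-17],[31,17,-17],[31,-17,-17],[45,17,17],[45,-17,17]]: print(X,top(X).round(1))
E
```

```text
at [0.5703 0.0828 0.1508] [ 1.7142e+02 -1.4000e-01  7.7500e+00] q7 -94.8 F [-0.2 -0.4 -1. ] w 0.0332
xyz [ -1.5 -15.   93.6] rot [-0.    -0.002 -0.001]
xyz [-14.5 -15.   93.6] rot [-0.    -0.002 -0.001]
[([51, 160, 16, 13, 84], [58.1, 166.2]), ([202, 169, 42, 17, 601], [222.7, 177.0]), ([120, 171, 53, 17, 659], [148.2, 178.7]), ([286, 176, 66, 38, 1998], [317.8, 196.2])]
[45, 17, -17] [352.4 187.7]
[45, -17, -17] [286.5 190.1]
[31, 17, -17] [351.4 213.3]
[31, -17, -17] [287.3 216.6]
[45, 17, 17] [337.5 175.4]
[45, -17, 17] [283.6 177. ]
```

The held cell matches the predicted outline. Inserting it into bay 1.

>>> drive_tool(moves=[{"x":-0.5,"y":-5,"z":30,"rx":0,"ry":0,"rz":0,"fingers":1},{"x":-0.5,"y":-9.5,"z":60,"rx":0,"ry":0,"rz":0,"fingers":1},{"x":-0.5,"y":-13,"z":82,"rx":0,"ry":0,"rz":0,"fingers":1},{"x":-0.5,"y":-14.6,"z":91,"rx":0,"ry":0,"rz":0,"fingers":1},{"x":-0.5,"y":-15,"z":94,"rx":0,"ry":0,"rz":0,"fingers":1},{"x":-0.5,"y":-15,"z":94,"rx":0,"ry":0,"rz":0,"fingers":1},{"x":-5,"y":-15,"z":94,"rx":0,"ry":0,"rz":0,"fingers":1},{"x":-9,"y":-15,"z":94,"rx":0,"ry":0,"rz":0,"fingers":1},{"x":-13,"y":-15,"z":94,"rx":0,"ry":0,"rz":0,"fingers":1},{"x":-14.5,"y":-15,"z":94,"rx":0,"ry":0,"rz":0,"fingers":1},{"x":-14.5,"y":-15,"z":94,"rx":0,"ry":0,"rz":0,"fingers":1}])

```text
time_s: 37.85
tool_pos: [0.5564, 0.0819, 0.0554]
tool_rot: [171.4, -0.2, 7.8]
force: [4.4, -0.5, 1.3]
grip_width: 0.0331
grasp_force: 40.0
```

Run:
```python
from h import *
mv6((*bay(1,-5),.0308,7.8,-.15),(*bay(1,0),.0308,7.8,-.15),(*bay(1,0),.2,7.8,-.15))
```

```text
at [0.5564 0.0819 0.0554] [171.41  -0.18   7.8 ] q7 -94.3 F [ 4.4 -0.5  1.3] w 0.0331
xyz [-0.4 -3.5 24.4] rot [-0.    -0.003 -0.   ]
xyz [ 4.6 -3.5 24.4] rot [-0.    -0.003 -0.   ]
xyz [   5.1   21.8 -142.9] rot [-0.    -0.003 -0.   ]
```

>>> drive_tool(moves=[{"x":-0.5,"y":-1,"z":6,"rx":0,"ry":0,"rz":0,"fingers":1},{"x":-0.5,"y":-1.8,"z":12,"rx":0,"ry":0,"rz":0,"fingers":1},{"x":-0.5,"y":-2.6,"z":18,"rx":0,"ry":0,"rz":0,"fingers":1},{"x":-0.5,"y":-3.2,"z":22,"rx":0,"ry":0,"rz":0,"fingers":1},{"x":-0.5,"y":-3.5,"z":24.2,"rx":0,"ry":0,"rz":0,"fingers":1},{"x":-0.5,"y":-3.5,"z":24.2,"rx":0,"ry":0,"rz":0,"fingers":1},{"x":-0.5,"y":-3.5,"z":24.2,"rx":0,"ry":0,"rz":0,"fingers":1}])

```text
time_s: 38.72
tool_pos: [0.5547, 0.0815, 0.0306]
tool_rot: [171.4, -0.0, 7.8]
force: [2.6, 0.9, 4.8]
grip_width: 0.0327
grasp_force: 40.0
```

Run:
```python
from h import *
p=sensors.get_obs()['tool_pos']
mv6((*bay(1,0),.0308,7.8,-.15),(*bay(1,0),.2,7.8,-.15))
```

```text
at [0.5547 0.0815 0.0306] [ 1.714e+02 -2.000e-02  7.770e+00] q7 -93.8 F [2.6 0.9 4.8] w 0.0327
xyz [ 6.3  0.  -0.2] rot [ 0.    -0.    -0.001]
xyz [   6.4   25.3 -167.5] rot [ 0.    -0.    -0.001]
```

>>> drive_tool(moves=[{"x":2,"y":0,"z":0,"rx":0,"ry":0,"rz":0,"fingers":1},{"x":5.5,"y":0,"z":0,"rx":0,"ry":0,"rz":0,"fingers":1},{"x":5.5,"y":0,"z":0,"rx":0,"ry":0,"rz":0,"fingers":1},{"x":5.5,"y":0,"z":0,"rx":0,"ry":0,"rz":0,"fingers":-0.1},{"x":5.5,"y":0,"z":0,"rx":0,"ry":0,"rz":0,"fingers":-0.1},{"x":5.5,"y":0,"z":0,"rx":0,"ry":0,"rz":0,"fingers":-0.1},{"x":5.5,"y":0,"z":0,"rx":0,"ry":0,"rz":0,"fingers":-0.1},{"x":5.5,"y":0,"z":-15,"rx":0,"ry":0,"rz":0,"fingers":-0.1},{"x":5.5,"y":0,"z":-45,"rx":0,"ry":0,"rz":0,"fingers":-0.1},{"x":5.5,"y":0,"z":-90,"rx":0,"ry":0,"rz":0,"fingers":-0.1},{"x":5.5,"y":0,"z":-150,"rx":0,"ry":0,"rz":0,"fingers":-0.1},{"x":5.5,"y":0,"z":-200,"rx":0.15,"ry":0,"rz":0,"fingers":-0.4},{"x":5.5,"y":0,"z":-230,"rx":0.15,"ry":0,"rz":0,"fingers":-0.4},{"x":5.5,"y":0,"z":-230,"rx":0.15,"ry":0,"rz":0,"fingers":-0.4}])

```text
time_s: 40.48
tool_pos: [0.5571, 0.1164, 0.2616]
tool_rot: [-179.9, -0.4, 7.8]
force: [-0.3, 0.9, 0.6]
grip_width: 0.0605
grasp_force: 0.0
```

Run:
```python
from h import *
print(T(CH,[-15,194,0]))
d=T(CH,[-15,194,0])[0]
mv6((d[0],d[1],.20,97.8,0),(d[0],d[1],.20,7.8,0))
w=shot('wrist','h6.png');np.savez('pics/h6.npz',**w)
B,Rd=colmask(w['image']);n,l,s,ce=cv2.connectedComponentsWithStats((Rd>0).astype(np.uint8))
print([(s[k].tolist(),ce[k].round(1).tolist()) for k in range(1,n) if s[k,4]>40])
for i in (1,2,3):
    uv=np.array([proj(w,X) for X in T([*bay(i,0),CH[2]],np.array(box(31,45))+[0,0,14])]);print(i,uv.min(0).round(1),uv.max(0).round(1))
```

```text
[[0.50605478 0.37357905 0.        ]]
at [0.5571 0.1164 0.2616] [-179.89   -0.41    7.75] q7 -92.6 F [-0.3  0.9  0.6] w 0.0605
xyz [ -16.3 -261.6   62. ] rot [ 0.004 -0.007 -1.572]
xyz [ -16.3 -261.6   62. ] rot [-0.002 -0.007 -0.001]
[([226, 149, 30, 11, 272], [240.0, 153.5]), ([277, 149, 26, 11, 249], [289.5, 153.7]), ([329, 149, 26, 11, 245], [341.1, 153.6])]
1 [327.6 146.6] [354.8 159.5]
2 [276.6 146.6] [303.9 159.6]
3 [224.6 146.6] [256.5 159.6]
```

All three cells sit at the same seated position. Next I'll go to the dial with yaw 188, which leaves room to turn clockwise.

>>> drive_tool(moves=[{"x":0,"y":-20,"z":0,"rx":0,"ry":0,"rz":-0.18,"fingers":-0.4},{"x":8,"y":-60,"z":0,"rx":0,"ry":0,"rz":-0.36,"fingers":-0.4},{"x":16,"y":-100,"z":0,"rx":0,"ry":0,"rz":-0.54,"fingers":-0.4},{"x":24,"y":-140,"z":0,"rx":0,"ry":0,"rz":-0.72,"fingers":-0.4},{"x":32,"y":-180,"z":0,"rx":0,"ry":0,"rz":-0.9,"fingers":-0.4},{"x":40,"y":-220,"z":0,"rx":0,"ry":0,"rz":-1.08,"fingers":-0.4},{"x":44,"y":-250,"z":0,"rx":0,"ry":0,"rz":-1.26,"fingers":-0.4},{"x":44,"y":-262,"z":0,"rx":0,"ry":0,"rz":-1.44,"fingers":-0.4},{"x":44,"y":-262,"z":0,"rx":0,"ry":0,"rz":-1.62,"fingers":-0.4},{"x":44,"y":-262,"z":0,"rx":0,"ry":0,"rz":-1.8,"fingers":-0.4},{"x":44,"y":-262,"z":0,"rx":0,"ry":0,"rz":-1.98,"fingers":-0.4},{"x":44,"y":-262,"z":0,"rx":0,"ry":0,"rz":-2.16,"fingers":-0.4},{"x":44,"y":-262,"z":0,"rx":0,"ry":0,"rz":-2.34,"fingers":-0.4},{"x":44,"y":-262,"z":0,"rx":0,"ry":0,"rz":-2.52,"fingers":-0.4},{"x":44,"y":-262,"z":0,"rx":0,"ry":0,"rz":-2.7,"fingers":-0.4},{"x":44,"y":-262,"z":0,"rx":0,"ry":0,"rz":-2.88,"fingers":-0.4},{"x":44,"y":-262,"z":0,"rx":0,"ry":0,"rz":-3.05,"fingers":-0.4},{"x":44,"y":-262,"z":0,"rx":0,"ry":0,"rz":-3.14,"fingers":-0.4},{"x":44,"y":-262,"z":0,"rx":0,"ry":0,"rz":-3.14,"fingers":-0.4},{"x":44,"y":-262,"z":0,"rx":0,"ry":0,"rz":-3.14,"fingers":-0.4}])

```text
time_s: 43.02
tool_pos: [0.5632, 0.3818, 0.2567]
tool_rot: [-179.9, -0.0, -172.4]
force: [0.2, -0.2, 1.2]
grip_width: 0.0611
grasp_force: 0.0
```

Run:
```python
from h import *
w=shot('wrist','d1.png');np.savez('pics/d1.npz',**w)
d=T(CH,[-15,194,0])[0]
mv6((d[0],d[1],.12,187.8,0),(d[0],d[1],.051,187.8,0))
for z in(.034,.06,.072): print(proj(w,[d[0],d[1],z]))
u,v=proj(w,[d[0],d[1],.05]).astype(int)
print(u,v)
u0,v0=max(u-100,0),max(v-75,0)
cv2.imwrite('pics/d1z.png',cv2.resize(cv2.imread('pics/d1.png')[v0:v0+150,u0:u0+200],None,fx=4,fy=4,interpolation=cv2.INTER_CUBIC));print(u0,v0)
```

```text
at [0.5633 0.3818 0.2569] [-1.7995e+02 -1.0000e-02 -1.7236e+02] q7 62.3 F [ 0.1 -0.  -0.7] w 0.061
xyz [ 57.8  -0.4 136.9] rot [-0.001 -0.    -0.003]
xyz [ 57.8  -0.4 205.9] rot [-0.001 -0.    -0.003]
[314.80916466 134.63753114]
[314.75250914 135.71178795]
[314.72348027 136.26221024]
314 135
214 60
```

Run:
```python
from h import *
w=load('d1');im=cv2.GaussianBlur(w['image'],(3,3),0)[85:185:2,262:368:2];
h=cv2.cvtColor(im,cv2.COLOR_RGB2HSV)
for r in h:
    print(''.join('G' if 40<p[0]<90 and p[1]>90 and p[2]>60 else ('#' if p[2]<45 else '+' if p[2]<85 else '-' if p[2]<150 else '.') for p in r.astype(int)))
```

```text
....-++-.......................................++----
....-++-.......................................++----
....-++-.......................................++----
-----++-.......................................++----
----++-........................................++----
-----..........................................++----
...............................................++----
...............................................++----
...............................................++----
...............................................++----
...............................................++----
..............................................-+++++-
..............................................-++++++
...................................---........-++++++
.......-........--------------++++++++-.......-++++++
.......-........--------+++#+-++++++++-.......-++++++
.......-........------++++##--+#++++++-..-....-++++++
.......-........-----++++##+-.+###++++-.--....-++++++
.......-........---++++++##+.-+####+++-.......-++++++
................---++++++##-.-+####+++-.......+++++++
................--++
[... 899 characters left out ...]
...................................--.......-+++++++
.....................................-.......-+++++--
.............................................-+++++--
.............................................-++-----
.....----....................................-++-----
.......--....................................-++-----
........-....................................-++-----
........-....................................-++-----
........-....................................-++-----
-----...-....................................-+------
---------....................................-+------
........-....................................-+-----+
........-....................................----++++
```

The pointer starts about 0.21 rad clockwise, and the green mark sits at about 80°. I'll grip the bar at yaw 175.5.

Run:
```python
from h import *
w=load('d1')
z=.07
a,b=[ray(w,262+2*c,85+2*r,z) for c,r in((29,16),(27,24.5))]
a2,b2=[ray(w,262+2*c,85+2*r,z) for c,r in((25.7,16),(22.3,34))]
f=lambda a,b:187.8-np.degrees(np.arctan2(*(a-b)[1::-1]))%360
print('pointer turn deg',f(a,b),f(a2,b2))
d=T(CH,[-15,194,0])[0]
print('line dist of centre mm',np.cross((a-b)[:2]/np.linalg.norm((a-b)[:2]),d[:2]-b[:2])*1e3)
g=ray(w,262+2*42.5,85+2*22,.034);print('green deg',187.8-np.degrees(np.arctan2(g[1]-d[1],g[0]-d[0]))%360)
mv6((d[0],d[1],.12,175.5,0),(d[0],d[1],.054,175.5,0))
```

```text
pointer turn deg 13.74899335568486 11.463761922250228
line dist of centre mm 0.8833404544868869
green deg 80.52203743130438
at [0.5633 0.3818 0.2569] [-1.7995e+02 -1.0000e-02 -1.7236e+02] q7 62.3 F [ 0.1 -0.  -0.7] w 0.061
xyz [ 57.8  -0.4 136.9] rot [-0.001 -0.     0.212]
xyz [ 57.8  -0.4 202.9] rot [-0.001 -0.     0.212]<stdin>:9: DeprecationWarning: Arrays of 2-dimensional vectors are deprecated. Use arrays of 3-dimensional vectors instead. (deprecated in NumPy 2.0)
```

>>> drive_tool(moves=[{"x":25,"y":0,"z":30,"rx":0,"ry":0,"rz":0.1,"fingers":-0.1},{"x":50,"y":0,"z":70,"rx":0,"ry":0,"rz":0.212,"fingers":-0.1},{"x":57.5,"y":0,"z":110,"rx":0,"ry":0,"rz":0.212,"fingers":-0.1},{"x":57.5,"y":0,"z":135,"rx":0,"ry":0,"rz":0.212,"fingers":-0.1},{"x":57.5,"y":0,"z":160,"rx":0,"ry":0,"rz":0.212,"fingers":-0.1},{"x":57.5,"y":0,"z":180,"rx":0,"ry":0,"rz":0.212,"fingers":-0.1},{"x":57.5,"y":0,"z":195,"rx":0,"ry":0,"rz":0.212,"fingers":-0.1},{"x":57.5,"y":0,"z":202,"rx":0,"ry":0,"rz":0.212,"fingers":-0.1},{"x":57.5,"y":0,"z":203,"rx":0,"ry":0,"rz":0.212,"fingers":-0.1},{"x":57.5,"y":0,"z":203,"rx":0,"ry":0,"rz":0.212,"fingers":-0.1},{"x":57.5,"y":0,"z":203,"rx":0,"ry":0,"rz":0.212,"fingers":-0.1}])

```text
time_s: 44.45
tool_pos: [0.5071, 0.3744, 0.055]
tool_rot: [180.0, 0.1, 175.5]
force: [0.0, -0.7, -0.1]
grip_width: 0.0479
grasp_force: 0.2
```

Run:
```python
from h import *
d=T(CH,[-15,194,0])[0];mv6((d[0],d[1],.052,175.5,0))
```

```text
at [0.5071 0.3744 0.055 ] [1.7996e+02 9.0000e-02 1.7554e+02] q7 48.1 F [ 0.  -0.7 -0.1] w 0.0479
xyz [ 1.  -0.9  3. ] rot [0.001 0.002 0.001]
```

>>> drive_tool(moves=[{"x":0.5,"y":-0.5,"z":2,"rx":0,"ry":0,"rz":0,"fingers":1},{"x":0.5,"y":-0.5,"z":2,"rx":0,"ry":0,"rz":0,"fingers":1},{"x":0.5,"y":-0.5,"z":2,"rx":0,"ry":0,"rz":0,"fingers":1},{"x":0.5,"y":-0.5,"z":2,"rx":0,"ry":0,"rz":0,"fingers":1},{"x":0.5,"y":-0.5,"z":2,"rx":0,"ry":0,"rz":0,"fingers":1},{"x":0.5,"y":-0.5,"z":2,"rx":0,"ry":0,"rz":0,"fingers":1},{"x":0.5,"y":-0.5,"z":2,"rx":0,"ry":0,"rz":0,"fingers":1},{"x":0.5,"y":-0.5,"z":2,"rx":0,"ry":0,"rz":0,"fingers":1}], force=35)

```text
time_s: 45.45
tool_pos: [0.5081, 0.3739, 0.055]
tool_rot: [179.9, 0.2, 175.5]
force: [-0.0, -1.7, 8.6]
grip_width: 0.0133
grasp_force: 37.0
```

>>> drive_tool(moves=[{"x":0,"y":0,"z":-3,"rx":0,"ry":0,"rz":0,"fingers":1},{"x":0,"y":0,"z":-6,"rx":0,"ry":0,"rz":0,"fingers":1},{"x":0,"y":0,"z":-9,"rx":0,"ry":0,"rz":0,"fingers":1},{"x":0,"y":0,"z":-12,"rx":0,"ry":0,"rz":0,"fingers":1},{"x":0,"y":0,"z":-14.5,"rx":0,"ry":0,"rz":0,"fingers":1},{"x":0,"y":0,"z":-14.5,"rx":0,"ry":0,"rz":0,"fingers":1},{"x":0,"y":0,"z":-14.5,"rx":0,"ry":0,"rz":0,"fingers":1}])

```text
time_s: 46.32
tool_pos: [0.508, 0.3739, 0.0669]
tool_rot: [179.9, 0.2, 175.5]
force: [5.7, 1.9, -4.4]
grip_width: 0.0139
grasp_force: 36.5
```

>>> drive_tool(moves=[{"x":0,"y":0,"z":-1,"rx":0,"ry":0,"rz":0,"fingers":1},{"x":0,"y":0,"z":-1.5,"rx":0,"ry":0,"rz":0,"fingers":1},{"x":0,"y":0,"z":-1.5,"rx":0,"ry":0,"rz":0,"fingers":1}])

```text
time_s: 46.7
tool_pos: [0.5079, 0.3739, 0.0672]
tool_rot: [179.9, 0.2, 175.5]
force: [6.4, 3.8, -10.7]
grip_width: 0.0135
grasp_force: 36.0
```

Run:
```python
from h import *
print(sensors.get_obs()['wrist_torque'])
mv6((*sensors.get_obs()['tool_pos'],187.8-80.2,0))
```

```text
[ 0.82397874 -1.70666123 -0.02500902]
at [0.5079 0.3739 0.0672] [179.93   0.23 175.52] q7 48.1 F [  6.4   3.8 -10.7] w 0.0135
xyz [0. 0. 0.] rot [0.003 0.003 1.185]
```

>>> drive_tool(moves=[{"x":-0.6,"y":0.4,"z":1.2,"rx":0,"ry":0,"rz":0,"fingers":1},{"x":-0.6,"y":0.4,"z":1.2,"rx":0,"ry":0,"rz":0.1,"fingers":1},{"x":-0.6,"y":0.4,"z":1.2,"rx":0,"ry":0,"rz":0.2,"fingers":1},{"x":-0.6,"y":0.4,"z":1.2,"rx":0,"ry":0,"rz":0.3,"fingers":1},{"x":-0.6,"y":0.4,"z":1.2,"rx":0,"ry":0,"rz":0.4,"fingers":1},{"x":-0.6,"y":0.4,"z":1.2,"rx":0,"ry":0,"rz":0.5,"fingers":1},{"x":-0.6,"y":0.4,"z":1.2,"rx":0,"ry":0,"rz":0.6,"fingers":1},{"x":-0.6,"y":0.4,"z":1.2,"rx":0,"ry":0,"rz":0.7,"fingers":1},{"x":-0.6,"y":0.4,"z":1.2,"rx":0,"ry":0,"rz":0.8,"fingers":1},{"x":-0.6,"y":0.4,"z":1.2,"rx":0,"ry":0,"rz":0.9,"fingers":1},{"x":-0.6,"y":0.4,"z":1.2,"rx":0,"ry":0,"rz":1.0,"fingers":1},{"x":-0.6,"y":0.4,"z":1.2,"rx":0,"ry":0,"rz":1.1,"fingers":1},{"x":-0.6,"y":0.4,"z":1.2,"rx":0,"ry":0,"rz":1.185,"fingers":1},{"x":-0.6,"y":0.4,"z":1.2,"rx":0,"ry":0,"rz":1.185,"fingers":1},{"x":-0.6,"y":0.4,"z":1.2,"rx":0,"ry":0,"rz":1.185,"fingers":1}])

```text
time_s: 48.58
tool_pos: [0.5059, 0.3712, 0.0665]
tool_rot: [-179.8, 0.2, 107.7]
force: [-1.2, -5.9, 0.2]
grip_width: 0.0139
grasp_force: 37.6
```

Run:
```python
from h import *
print(sensors.get_obs()['wrist_torque']);mv6()
```

```text
[-1.36193502  0.21901427 -0.06852784]
at [0.5059 0.3712 0.0665] [-179.79    0.22  107.68] q7 -15.8 F [-1.2 -5.9  0.2] w 0.0139
```

Turned to yaw 107.7. I'll let go and check the pointer before pushing the dial in.

>>> drive_tool(moves=[{"x":0,"y":0,"z":0,"rx":0,"ry":0,"rz":0,"fingers":-0.1},{"x":0,"y":0,"z":0,"rx":0,"ry":0,"rz":0,"fingers":-0.1},{"x":0,"y":0,"z":0,"rx":0,"ry":0,"rz":0,"fingers":-0.1},{"x":0,"y":0,"z":0,"rx":0,"ry":0,"rz":0,"fingers":-0.1},{"x":0,"y":0,"z":-15,"rx":0,"ry":0,"rz":0,"fingers":-0.1},{"x":0,"y":0,"z":-50,"rx":0,"ry":0,"rz":0,"fingers":-0.1},{"x":-20,"y":0,"z":-100,"rx":0,"ry":0,"rz":0,"fingers":-0.1},{"x":-50,"y":0,"z":-150,"rx":0,"ry":0,"rz":0,"fingers":-0.1},{"x":-57,"y":0,"z":-190,"rx":0,"ry":0,"rz":0,"fingers":-0.1},{"x":-57,"y":0,"z":-190,"rx":0,"ry":0,"rz":0,"fingers":-0.1},{"x":-57,"y":0,"z":-190,"rx":0,"ry":0,"rz":0,"fingers":-0.1}])

```text
time_s: 49.95
tool_pos: [0.5236, 0.32, 0.2576]
tool_rot: [180.0, -0.0, 107.7]
force: [0.6, -0.9, -0.3]
grip_width: 0.0479
grasp_force: 0.0
```

```bash
cat > asc.py <<'E'
from h import *
import sys
w=shot('wrist',sys.argv[1]+'.png');np.savez('pics/'+sys.argv[1]+'.npz',**w)
d=T(CH,[-15,194,0])[0];u,v=proj(w,[d[0],d[1],.05]).astype(int);print(u,v)
im=cv2.GaussianBlur(w['image'],(3,3),0)[v-44:v+44:2,u-44:u+44:2]
for r in cv2.cvtColor(im,cv2.COLOR_RGB2HSV):
    print(''.join('G' if 40<p[0]<90 and p[1]>90 and p[2]>60 else ('#' if p[2]<45 else '+' if p[2]<85 else '-' if p[2]<150 else '.') for p in r.astype(int)))
mv6()
E
python3 asc.py d2
```

```text
313 137
..................-----+++++++----+++++++++-
.......................------++--++++++++++-
............................------+++++++++-
......................GG...........----++++-
......................GG...............-----
......................GG....................
......................GG....................
......................GG....................
............................................
..............---...........................
.............---------......................
..............------+-------................
.............-----+++-..++++-----...........
.............---+++++...-#++++------........
.............--++++++...-++++++----.........
.............-+++++++...-++++++---..........
.............-+++++++...-#++++++---.........
.............+++++++#-..-#+++++++--.........
............-++---++#-..+#+++++++-..........
.............++++++##-..+#+++++++-..........
............-++++++##-..+#+++++++-..........
............-++++++##-..+#+++++++...........
............-+++++++#+--+#+++++++...........
............-+----++++-++#+++++++...........
............
[... 287 characters left out ...]
-..............
..................--+---++---...............
....................-------.................
............................................
............................................
............................................
............................................
-...........................................
--..........................................
-...........................................
-...........................................
-...........................................
-...........................................
-...........................................
at [0.5232 0.32   0.2566] [-1.7996e+02  3.0000e-02  1.0770e+02] q7 -12.9 F [-0.8 -0.3 -1.4] w 0.048
```

Run:
```python
from h import *
w=load('d2');V=w['image'].max(2).astype(float);d=T(CH,[-15,194,0])[0]
u,v=313,137
P=[]
for r in range(v-44+2*13,v-44+2*22):
    row=V[r,u-8:u+9];m=np.clip(row-100,0,None);P.append((r,(m*np.arange(u-8,u+9)).sum()/m.sum()))
P=np.array(P);k=np.polyfit(P[:,0],P[:,1],1);print(P[::4].round(1).tolist())
z=.034+.012+.047
for z in(.08,.093):
    a=ray(w,np.polyval(k,P[0,0]),P[0,0],z);b=ray(w,np.polyval(k,P[-1,0]),P[-1,0],z)
    print('turn',np.radians((np.degrees(CH[2])+180-np.degrees(np.arctan2(*(a-b)[1::-1])))%360),'from axis',np.radians((np.degrees(CH[2])+180-np.degrees(np.arctan2(a[1]-d[1],a[0]-d[0])))%360), np.linalg.norm((a-d)[:2]))
h=cv2.cvtColor(w['image'],cv2.COLOR_RGB2HSV)[v-44:v-24,u-20:u+20].astype(int)
ys,xs=np.nonzero((h[...,0]>40)&(h[...,0]<90)&(h[...,1]>90));g=ray(w,xs.mean()+u-20,ys.mean()+v-44,.034)
print('green',np.radians((np.degrees(CH[2])+180-np.degrees(np.arctan2(g[1]-d[1],g[0]-d[0])))%360))
mv6((d[0],d[1],.13,107.7,0),(d[0],d[1],.0665,107.7,0))
```

```text
[[119.0, 313.6], [123.0, 313.6], [127.0, 313.7], [131.0, 313.7], [135.0, 313.6]]
turn 1.3958243301346416 from axis 1.4092165654951556 0.02201977695110017
turn 1.3958243301346405 from axis 1.4112901620219696 0.02198487131477176
green 1.4147239657352437
at [0.5232 0.32   0.2566] [-1.7996e+02  3.0000e-02  1.0770e+02] q7 -12.9 F [-0.8 -0.3 -1.4] w 0.048
xyz [ 56.3   0.  126.6] rot [-0.001  0.    -0.   ]
xyz [5.640e+01 1.000e-01 1.901e+02] rot [-0.001  0.    -0.   ]
```

The pointer reads 1.396 rad against the mark at 1.41, so it is on the mark. I'll push the dial in with the closed fingers on top.

>>> drive_tool(moves=[{"x":20,"y":0,"z":20,"rx":0,"ry":0,"rz":0,"fingers":1},{"x":45,"y":0,"z":50,"rx":0,"ry":0,"rz":0,"fingers":1},{"x":56,"y":0,"z":90,"rx":0,"ry":0,"rz":0,"fingers":1},{"x":56,"y":0,"z":125,"rx":0,"ry":0,"rz":0,"fingers":1},{"x":56,"y":0,"z":140,"rx":0,"ry":0,"rz":0,"fingers":1},{"x":56,"y":0,"z":143,"rx":0,"ry":0,"rz":0,"fingers":1},{"x":56,"y":0,"z":146,"rx":0,"ry":0,"rz":0,"fingers":1},{"x":56,"y":0,"z":149,"rx":0,"ry":0,"rz":0,"fingers":1},{"x":56,"y":0,"z":152,"rx":0,"ry":0,"rz":0,"fingers":1},{"x":56,"y":0,"z":155,"rx":0,"ry":0,"rz":0,"fingers":1},{"x":56,"y":0,"z":158,"rx":0,"ry":0,"rz":0,"fingers":1},{"x":56,"y":0,"z":160,"rx":0,"ry":0,"rz":0,"fingers":1}])

```text
time_s: 51.5
tool_pos: [0.5072, 0.3731, 0.0973]
tool_rot: [179.9, 0.0, 107.6]
force: [-0.3, 0.2, -0.8]
grip_width: 0.0006
grasp_force: 0.1
```

>>> drive_tool(moves=[{"x":0,"y":0,"z":2,"rx":0,"ry":0,"rz":0,"fingers":1},{"x":0,"y":0,"z":4,"rx":0,"ry":0,"rz":0,"fingers":1},{"x":0,"y":0,"z":6,"rx":0,"ry":0,"rz":0,"fingers":1},{"x":0,"y":0,"z":8,"rx":0,"ry":0,"rz":0,"fingers":1},{"x":0,"y":0,"z":8,"rx":0,"ry":0,"rz":0,"fingers":1}])

```text
time_s: 52.12
tool_pos: [0.5071, 0.3731, 0.0892]
tool_rot: [180.0, 0.0, 107.6]
force: [-0.7, -0.2, 0.3]
grip_width: 0.0005
grasp_force: 0.0
```

>>> drive_tool(moves=[{"x":0,"y":0,"z":2,"rx":0,"ry":0,"rz":0,"fingers":1},{"x":0,"y":0,"z":4,"rx":0,"ry":0,"rz":0,"fingers":1},{"x":0,"y":0,"z":6,"rx":0,"ry":0,"rz":0,"fingers":1},{"x":0,"y":0,"z":6,"rx":0,"ry":0,"rz":0,"fingers":1}])

```text
time_s: 52.62
tool_pos: [0.5074, 0.3733, 0.0888]
tool_rot: [179.9, -0.1, 107.6]
force: [-9.3, -6.5, 26.8]
grip_width: 0.0005
grasp_force: 13.4
```

>>> drive_tool(moves=[{"x":0,"y":0,"z":0,"rx":0,"ry":0,"rz":0,"fingers":1},{"x":0,"y":0,"z":-15,"rx":0,"ry":0,"rz":0,"fingers":1},{"x":0,"y":0,"z":-50,"rx":0,"ry":0,"rz":0,"fingers":1},{"x":-20,"y":0,"z":-100,"rx":0,"ry":0,"rz":0,"fingers":-0.1},{"x":-50,"y":0,"z":-140,"rx":0,"ry":0,"rz":0,"fingers":-0.1},{"x":-57,"y":0,"z":-162,"rx":0,"ry":0,"rz":0,"fingers":-0.1},{"x":-57,"y":0,"z":-162,"rx":0,"ry":0,"rz":0,"fingers":-0.1},{"x":-57,"y":0,"z":-162,"rx":0,"ry":0,"rz":0,"fingers":-0.1}])

```text
time_s: 53.62
tool_pos: [0.5233, 0.3194, 0.2439]
tool_rot: [-179.9, 0.0, 107.7]
force: [-0.2, -0.6, -0.3]
grip_width: 0.042
grasp_force: 0.0
```

```bash
python3 asc.py d3|tail -1
python3 - <<'E'
from h import *
d=T(CH,[-15,194,0])[0]
for n in('d2','d3'):
    w=load(n);V=w['image'].max(2).astype(float)
    u,v=proj(w,[d[0],d[1],.05]).astype(int)
    P=[]
    for r in range(v-18,v):
        row=V[r,u-8:u+9];m=np.clip(row-100,0,None);P.append((r,(m*np.arange(u-8,u+9)).sum()/(m.sum()+1e-6),m.sum()/100))
    P=np.array(P);k=np.polyfit(P[:,0],P[:,1],1)
    a=ray(w,np.polyval(k,P[0,0]),P[0,0],.08);b=ray(w,np.polyval(k,P[-1,0]),P[-1,0],.08)
    print(n,(-np.array(w['R']).T@w['t'])[2],'turn',(CH[2]+np.pi-np.arctan2(*(a-b)[1::-1]))%(2*np.pi),'width px',np.median(P[:,2]))
c=shot('scene','f.png');shot('side','fs.png')
f=lambda n,r,s:cv2.resize(cv2.imread(n)[r],s,interpolation=cv2.INTER_CUBIC)
z=[]
for n in('d2','d3'):
    w=load(n);u,v=proj(w,[d[0],d[1],.05]).astype(int);z.append(f(f'pics/{n}.png',np.s_[v-50:v+50,u-66:u+67],(400,300)))
cv2.imwrite('pics/final.png',np.vstack([np.hstack(z),np.hstack([f('pics/f.png',np.s_[105:330,190:410],(400,300)),f('pics/fs.png',np.s_[110:335,205:455],(400,300))])]))
E
```

```text
at [0.5232 0.3194 0.2436] [-1.7989e+02  5.0000e-02  1.0773e+02] q7 -12.7 F [-0.6 -0.6 -0.1] w 0.0442
d2 0.41246778492910585 turn 1.3958243566823247 width px 6.745
d3 0.39873949667431485 turn 1.3775748702346415 width px 5.84
```

View pics/final.png

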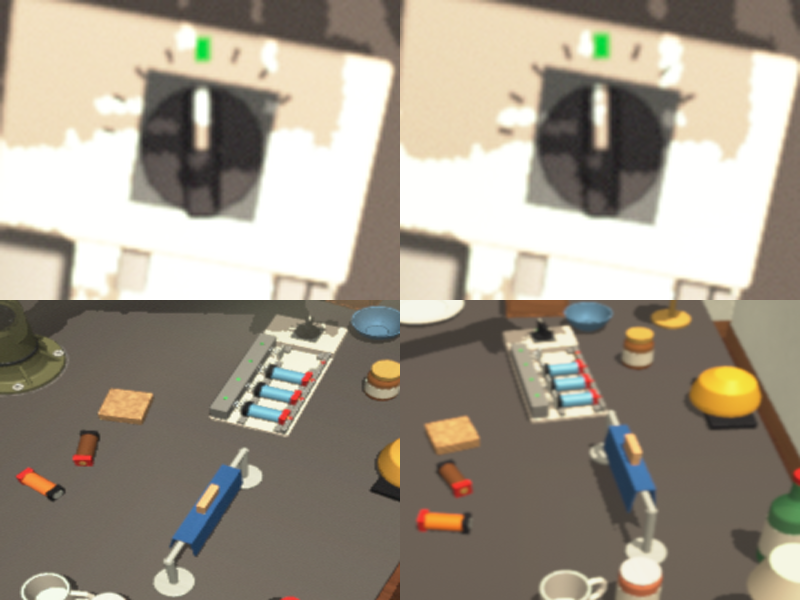

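The wrist crops at the top show the pointer in line with the green mark before and after the push. The lower views show three cells seated in the charger, the cover astride the middle of the bar, and the look-alikes where they were. The 27 N reading at the end of the push was the dial at its stop, since pushing in takes at most 3 N.

```bash
python3 -c "
from h import *
print(workorder.sign_off())"
```

```text
the job is handed in; nothing more can be done
None
```

The job is handed in (no verdict came back): the cover hangs on the middle of the rail, all three lamp cells on the counter are seated in bays 1, 2 and 3, and the timer pointer is on the green mark with the dial pushed in — I judged that from the push force reaching its stop, not from the pictures.

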